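# Put the pan lids away in their carrier

### The arm

A 7-joint arm with a two-finger parallel gripper is mounted at the origin on a cart in front of the work surface, level with it; the furniture and walls round the work are solid. World frame = base frame: x ahead of the robot, y to its left, z up, the work surface at z = 0. Lengths are in mm, angles in rad, forces in N, time in s.
With the tool pointing down it reaches from about 350 to 900 mm from the base axis. Payload 19.9 kg.
Tool frame: the origin (TCP) lies on the centre line of the jaws, within the pads' length; the fingertips stand 8 mm ahead of it and the grasp point (between the pads) lies 11 mm behind it; z points along the fingers, y is the line along which they close (so a half turn about z gives the same grasp; the last joint's range is limited). The gripper opens to 94 mm and grips with 3 to 60 N. Pads are 16 mm wide; open, the fingers measure 119 mm over their backs; the gripper's body (75 mm by 177 mm) begins 78 mm behind the grasp point.
Start: joints at [1.121, 0.417, -0.01, 1.614, 0.005, 1.111, -0.053], TCP at [248.432, -573.478, 175.025] pointing down, gripper open.
Joint ranges: [-2.81, 2.81], [-0.39, 2.02], [-1.27, 1.25], [0.06, 2.57], [-1.19, 4.33], [0.19, 2], [-2.82, 2.82]. Speed limits (rad/s): [1.89, 1.89, 2.39, 2.39, 3.01, 3.01, 3.01].

### API

Orientations are given as a unit quaternion [x, y, z, w].
In Python, from cell import * gives the robot as it stands.
- The arm moves only by the shell command python3 -m jog 'ROWS' [FORCE]. ROWS is JSON, a list of rows, each an object with "rotation": the turn, a rotation vector about the world's x, y, z in rad, a list of three; "linear": the shift along the world's x, y, z in mm, a list of three; "claw": the finger opening in mm, from 0 to 94. In form: [{"rotation": [rx, ry, rz], "linear": [x, y, z], "claw": claw}, ...]. A call has 1 to 12 rows; each row is the pose to reach, as a shift and turn from the pose commanded when the call began; what a row does not reach only later rows make up. A row lasts 1/12 s, in which the tool goes at most 41.7 mm and 7.16 degrees, less where a joint would pass 70% of its speed; a pose out of reach is approached as far as the arm can. A call with a gripper value outside its range is refused whole. The fingers move at their own pace and stop on an object; FORCE is the grip in N (left out, the last holds). Time passes only in rows, so rows that repeat a pose let the fingers close. It gives the time, the measured TCP pose, the force, the opening and the grip force at its end, in the units of the state.
- state(): the state, without advancing time (a new reading comes with each control period).
- camera(name): name is "side" or "top"; returns a dict with "image" (384x512x3 uint8, blue, green, red), "vfov" (degrees; the focal length in pixels is half the picture's height over the tangent of half this angle, whatever the lens; pixels are square), "cx", "cy" (the principal point, pixels), "R" (3x3) and "t" (3): a world point X has camera coordinates R X + t. Camera axes: x right, y down, z forward; pixel columns grow to the right and rows downward; lengths in mm; the calibration is good to about 2 mm. A picture is of the moment at which its call begins. There is no depth.
- job_done(): hands the job in; it is judged then, once.
Trained networks look in the newest picture that a camera, given by its name, has taken for a name from the list of things; names that differ only in an ending like _2 or _b are one class to them, and where a whole thing is asked for, a point or a joint stands for the part that bears it (a point fixed in the world has none). Each returns a list of dicts, best first, with "conf" (0 to 1); they miss things now and then, are a little off and sometimes report something else, mostly with a low value. They report only what shows in the picture. A call takes as long as a camera call. They do not tell look-alikes from the thing itself.
- boxes_of(camera, target): "rect" ([left, top, right, bottom] in pixels, round what is visible of it).
- outline_of(camera, target): "pixels" (384x512 bool, what is visible of it) and "rect" ([left, top, right, bottom] in pixels, round what is visible of it).
- landmark_of(camera, target): "location" ([column, row] in pixels: a listed point, or the origin of a listed thing).
The state is a dict: "t": time; "joints": joint angles; "joint_velocities": joint speeds; "joint_efforts": joint torques, N m; "tcp_pos": TCP position; "tcp_rot": TCP orientation; "ft_force": force on the tool from outside, world axes, zero at the start; "moment": the same for the moment, N m; "gripper_width": opening from 0.0 (shut) to 1.0 (fully open); "finger_force": force on a finger pad.
Only numpy, scipy, OpenCV 4.12 (cv2) and the standard library are available. Lean on these libraries where they do the work, as an engineer would, in place of code of your own. Each camera call takes 0.05 s, during which the arm holds its last target. There are 200 camera calls.

### The job

First slide the grey lid carrier onto the metal rail on the worktop, from the rail's open end up to the end stop, until the catch clicks in and holds it. Then put all the upside-down pan lids into it as one pile: the largest standing in the ring on the carrier and each smaller one, still upside down, cupped in the next larger. Leave the other things on the worktop where they stand.

Things in the scene. Friction and masses are not known exactly. Their poses are not given: they have to be found in the camera images.
- rail_home (a point): On the middle line of an aluminium T-rail fixed on the worktop, at worktop height, straight below the carrier's seat when the carrier is home. x: along the rail, the way the carrier is slid on; z up. Flange 32 mm wide, 8 to 13 mm above the worktop, on a 14 mm stem. An end stop (80 mm wide, 22 mm high) has its face at x = +56 mm.
- rail_mouth (a point): Tip of the rail's round nose: the open end, where the carrier is slid on (at worktop height, 51 mm before rail_home); axes as rail_home.
- catch (a joint): Steel spring ball on top of the rail 20 mm past rail_home: m pressed down, 0 when up. The carrier presses it some 3 mm down while sliding over it (from about 40 mm before home); it springs up into a cross slot of the carrier at home, with 1 to 2 mm play. Pushing past it takes about 3 to 10 N.
- seat (a point): Centre of the seat floor of the loose grey carrier, 25 mm above its underside. Plate 110 mm long (x, front +x) and 84 mm wide on two runners, 0.35 kg; a ring (64 mm inside, 6 mm high) round the seat takes the largest lid's knob. The lipped channel below goes onto the T-rail only lengthwise, front first, underside on the worktop; play 2 mm sideways, 1.5 mm in height. z up.
- fin (a point): Centre of the grip fin at the carrier's rear end: upright, 30 mm long (carrier's x), 14 mm thick (y), from 24 to 57 mm above the carrier's underside; this point is 41 mm above the underside, 70 mm behind the seat's centre. Axes as seat. To be pinched from above across its thickness.
- lid_a_c (a point): Steel pan lid lying upside down like a bowl on its disc knob, 140 mm across, 62 mm high, about 0.17 kg. This point: on its axis, half-way up (31 mm). z: out of the open side (up); yaw means nothing. Black upright rim band 8 mm thick, 18 mm high, to be pinched from above. Knob 50 mm wide; flat floor inside 66 mm wide; a lid cupped in it stands 22 mm higher.
- lid_b_c (a point): Steel pan lid lying upside down like a bowl on its disc knob, 120 mm across, 62 mm high, about 0.14 kg. This point: on its axis, half-way up (31 mm). z: out of the open side (up); yaw means nothing. Black upright rim band 8 mm thick, 18 mm high, to be pinched from above. Knob 50 mm wide; flat floor inside 66 mm wide; a lid cupped in it stands 22 mm higher. Absent in some runs.
- lid_c_c (a point): Steel pan lid lying upside down like a bowl on its disc knob, 100 mm across, 62 mm high, about 0.11 kg. This point: on its axis, half-way up (31 mm). z: out of the open side (up); yaw means nothing. Black upright rim band 8 mm thick, 18 mm high, to be pinched from above. Knob 50 mm wide; flat floor inside 66 mm wide; a lid cupped in it stands 22 mm higher. Absent in some runs.
- lid_d_c (a point): Steel pan lid lying upside down like a bowl on its disc knob, 80 mm across, 62 mm high, about 0.09 kg. This point: on its axis, half-way up (31 mm). z: out of the open side (up); yaw means nothing. Black upright rim band 8 mm thick, 18 mm high, to be pinched from above. Knob 50 mm wide; flat floor inside 54 mm wide; a lid cupped in it stands 22 mm higher. Absent in some runs.
- salt_shaker: Bystander: salt shaker, 44 mm wide, 90 mm high; origin under its centre.
- spice_a: Bystander: spice jar with dark lid, 41 mm wide, 105 mm high; origin under its centre.
- tea_light: Bystander: tea light, 38 mm wide, 15 mm high; origin under its centre.
- tomato_tin: Bystander: food tin, 75 mm wide, 58 mm high; origin under its centre.
There are look-alikes about, which are no part of the job. Leave any yellow look-alike of the part that bears lid_a_c alone.

How it is judged (in metres and radians):
On the way, in this order (a step that is already met when the one before it is completed fails the run):
1. the carrier is on the rail, home against the stop, the catch up in its slot (x of seat in the frame of rail_home between -0.005 and 0.005 m and y of seat in the frame of rail_home between -0.005 and 0.005 m and height (world z) of seat below 0.031 m and angle between seat's own z axis and vertical below 0.06 rad and angle between the x axis of seat and the x axis of rail_home, either way round below 0.1 rad and value of joint catch below 0.002 m), for 0.3 s.
2. the largest lid stands upside down in the ring of the carrier (horizontal distance between lid_a_c and seat below 0.012 m and z of lid_a_c in the frame of seat between 0.025 and 0.038 m and angle between lid_a_c's own z axis and vertical below 0.12 rad), for 0.2 s.
At the end, for the whole second after the job is handed in: Carrier home on the rail (within 5 mm, square, catch up), largest lid in its ring, each other lid present upside down, level within 0.12 rad, at rest, cupped 22 mm above the next larger; centred within 12 mm, 10 mm more per size down (all of step 1 and all of step 2 and linear speed of each of lid_a, lid_b, lid_c, lid_d below 0.02 m/s and angle between each of lid_b_c, lid_c_c, lid_d_c's own z axis and vertical below 0.12 rad and horizontal distance between lid_b_c and seat below 0.022 m and z of lid_b_c in the frame of lid_a_c between 0.016 and 0.028 m and horizontal distance between lid_c_c and seat below 0.032 m and z of lid_c_c in the frame of lid_a_c between 0.016 and 0.051 m and z of lid_c_c in the frame of lid_b_c between 0.016 and 0.028 m and horizontal distance between lid_d_c and seat below 0.042 m and z of lid_d_c in the frame of lid_a_c between 0.016 and 0.074 m and z of lid_d_c in the frame of lid_b_c between 0.016 and 0.051 m and z of lid_d_c in the frame of lid_c_c between 0.016 and 0.028 m); the robot touches nothing.
It fails at once if the salt shaker is pushed aside or knocked over (distance of salt_shaker from where it was at the start of the episode above 0.04 m or angle between salt_shaker's own z axis and vertical above 0.6 rad).
It fails at once if the spice a is pushed aside or knocked over (distance of spice_a from where it was at the start of the episode above 0.04 m or angle between spice_a's own z axis and vertical above 0.6 rad).
It fails at once if the tea light is pushed aside or knocked over (distance of tea_light from where it was at the start of the episode above 0.04 m or angle between tea_light's own z axis and vertical above 0.6 rad).
It fails at once if the tomato tin is pushed aside or knocked over (distance of tomato_tin from where it was at the start of the episode above 0.04 m or angle between tomato_tin's own z axis and vertical above 0.6 rad).
Of lid_b, lid_c, lid_d only 2 to 3 are there at a start; the rules pass over those that are not, and their reading is None.
At some moment in a run one of lid_a, lid_b, lid_c, lid_d may be knocked a few centimetres aside while the robot is not near it.
It also fails if it takes over 208 s, if anything falls off the work surface, if the arm or the gripper's body presses on something with over 40 N, if the wrist force passes 120 N, or if a joint passes its speed limit or range.

## Working session

There is one attempt and no reset: what is moved stays moved. The work goes in short steps, Python scripts to look and compute and a shell command to move; the robot and the scene stay as the last step left them, time stands still between calls to the robot, and variables do not carry over. Pictures are saved under pics/ and viewed, at most 14 in all, crops included, and the job is handed in when it is done.

```bash
mkdir -p pics
cat > h.py <<'E'
from cell import *
import numpy as np, cv2
def ray(c,px):
    f=c["image"].shape[0]/2/np.tan(np.radians(c["vfov"])/2)
    R=np.array(c["R"]);t=np.array(c["t"])
    d=R.T@np.array([(px[0]-c["cx"])/f,(px[1]-c["cy"])/f,1.])
    return -R.T@t,d
def at_z(c,px,z):
    o,d=ray(c,px); return o+d*(z-o[2])/d[2]
def proj(c,X):
    f=c["image"].shape[0]/2/np.tan(np.radians(c["vfov"])/2)
    p=np.array(c["R"])@np.array(X,float)+np.array(c["t"]); return np.array([c["cx"]+f*p[0]/p[2],c["cy"]+f*p[1]/p[2]])
def tri(c1,p1,c2,p2):
    o1,d1=ray(c1,p1);o2,d2=ray(c2,p2)
    s=np.linalg.lstsq(np.stack([d1,-d2],1),o2-o1,rcond=None)[0]
    a=o1+d1*s[0];b=o2+d2*s[1]
    return (a+b)/2,np.linalg.norm(a-b)
E
python3 - <<'E'
from h import *
np.set_printoptions(precision=1,suppress=True)
Z=dict(rail_home=0,rail_mouth=0,seat=25,fin=41,lid_a_c=31,lid_b_c=31,lid_c_c=31,lid_d_c=31,salt_shaker=0,spice_a=0,tea_light=0,tomato_tin=0)
for n in("top","side"):
    c=camera(n); cv2.imwrite(f"pics/{n}0.png",c["image"])
    print(n,"campos",-np.array(c["R"]).T@np.array(c["t"]),c["vfov"])
    for k,z in Z.items():
        for d in landmark_of(n,k)[:5]:
            print(k,round(d["conf"],2),np.array(d["location"]),at_z(c,d["location"],z)[:2])
E
```

```text
top campos [ -75.8  148.7 1452.4] 42.79620227444262
rail_home 0.61 [232.  176.5] [596.1 -47. ]
rail_mouth 0.78 [229.9 191.7] [547.2 -21.9]
seat 0.7 [130.7 269.2] [404.9 342. ]
fin 0.82 [120.1 284.1] [367.7 380.2]
lid_a_c 0.64 [335.3 188.8] [ 423.7 -335.5]
lid_b_c 0.64 [288.1 155.2] [ 589.  -241.5]
lid_c_c 0.63 [339.5 147. ] [ 556.8 -412.7]
lid_d_c 0.73 [128.9 268.7] [406.2 345.8]
lid_d_c 0.59 [286.2 202.2] [ 436.9 -171.3]
salt_shaker 0.75 [173.6 183.8] [639.  139.7]
spice_a 0.76 [380.8 154.9] [ 493.6 -542.2]
tea_light 0.69 [114.9 241.1] [516.9 367.3]
tomato_tin 0.93 [257.8 124.1] [ 752.8 -199.1]
side campos [-331.9  280.9 1268.4] 47.85229965104496
rail_home 0.66 [228.2 183.4] [586.6 -37.2]
rail_home 0.26 [277.  197.6] [ 451.6 -169.9]
rail_home 0.21 [125.  241.1] [513.1 373.2]
rail_mouth 0.87 [229.9 190.9] [552.4 -29.1]
rail_mouth 0.25 [231.9 183.2] [581.6 -49.8]
seat 0.7 [143.5 263.8] [389.7 340.4]
seat 0.31 [281.1 160.4] [ 582.  -252.9]
fin 0.6 [130.4 274.3] [363.2 386.9]
fin 0.49 [324.6 187.1] [ 394.1 -327.5]
lid_a_c 0.76 [327.4 184.6] [ 405.3 -347.2]
lid_a_c 0.67 [371.4 220.3] [ 211.5 -402.5]
lid_b_c 0.7 [283.1 160.9] [ 572.2 -255.9]
lid_c_c 0.6 [322.8 149.3] [ 557.8 -418.5]
lid_d_c 0.6 [277.7 195.9] [ 437.9 -164.4]
salt_shaker 0.63 [178.6 191.6] [630.5 140.7]
tea_light 0.66 [127.2 239.8] [514.8 365.2]
tomato_tin 0.65 [254.3 140.6] [ 737.9 -215.3]
```

View pics/top0.png

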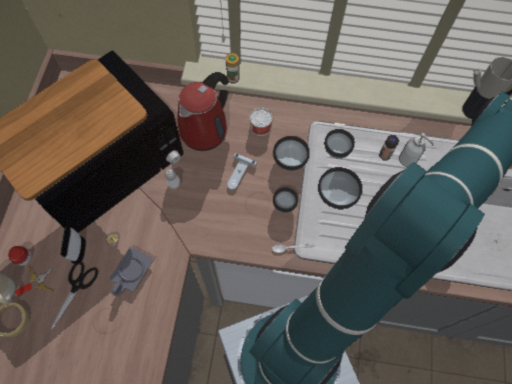

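View pics/side0.png

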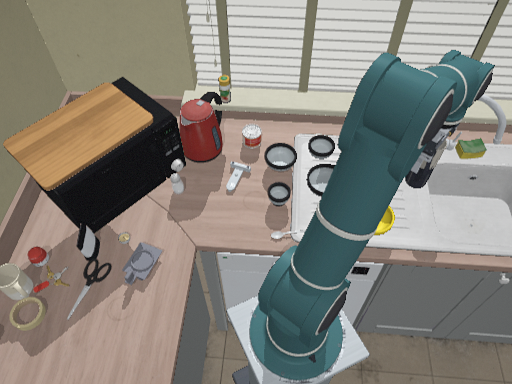

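The pictures show the carrier at top (130,270), the T-rail at (238,175) with its stop up and to the right at (245,160), and four black-rimmed lids: a (340,188), b (291,153), c (339,143) and d (285,199). The yellow look-alike is at side (383,218). Next I'll triangulate and zoom in on the carrier and rail.

Run:
```python
from h import *
np.set_printoptions(precision=1,suppress=True)
T=camera("top");S=camera("side")
Z=dict(rail_home=0,rail_mouth=0,seat=25,fin=41,lid_a_c=31,lid_b_c=31,lid_c_c=31,lid_d_c=31)
for k,z in Z.items():
    a=landmark_of("top",k);b=landmark_of("side",k)
    best=min(((*tri(T,i["location"],S,j["location"]),i["conf"],j["conf"]) for i in a for j in b if np.linalg.norm(at_z(T,i["location"],z)-at_z(S,j["location"],z))<60),key=lambda r:-r[2]-r[3],default=None)
    print(k,best)
for n,k in(("top","rail_home"),("side","rail_home")):pass
t=T["image"];s=S["image"]
cr=lambda im,x,y,w,h:cv2.resize(im[y:y+h,x:x+w],(400,300),interpolation=cv2.INTER_CUBIC)
cv2.imwrite("pics/z1.png",np.vstack([np.hstack([cr(t,210,145,60,45+0),cr(t,100,240,60,60*3//4+0)]) ,np.hstack([cr(s,210,155,60,45),cr(s,110,240,60,45)])]))
```

```text
rail_home (array([624.1, -67.4, -57.7]), np.float64(11.505909295007807), 0.73, 0.87)
rail_mouth (array([535.1, -24.7,  34.3]), np.float64(14.314359199567056), 0.69, 0.65)
seat (array([431.7, 348.5, -30.8]), np.float64(3.1945435352817806), 0.56, 0.9)
fin (array([364.5, 385. ,  38.5]), np.float64(12.214038662325851), 0.66, 0.78)
lid_a_c (array([ 402.4, -331.8,   52.2]), np.float64(15.735320113050934), 0.77, 0.72)
lid_b_c (array([ 587.5, -259.6,   19.4]), np.float64(6.453293454177673), 0.83, 0.61)
lid_c_c (array([ 558.6, -409.4,   35.2]), np.float64(4.103450370013936), 0.76, 0.86)
lid_d_c (array([ 432.7, -161.9,   45.2]), np.float64(0.8280720571440529), 0.9, 0.75)
```

View pics/z1.png

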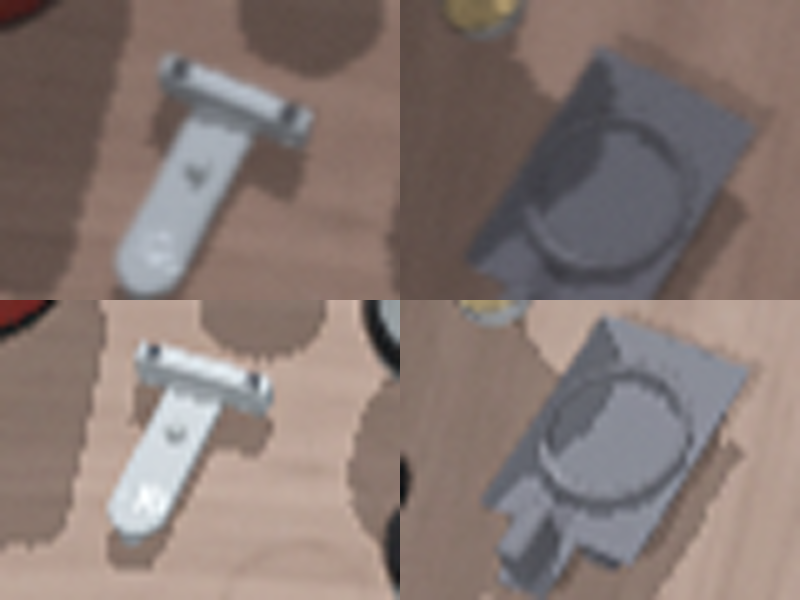

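The crops show the rail's nose tip, the ball and the stop corners, and the carrier's plate corners, ring and fin. I'll turn those pixels into positions.

Run:
```python
from h import *
np.set_printoptions(precision=1,suppress=True)
T=camera("top");S=camera("side")
k=60/400
def P(c,o,pts,z): return np.array([at_z(c,(o[0]+x*k-.5+.5*k,o[1]+y*k-.5+.5*k),z)[:2] for x,y in pts])
for n,c,o,pts in(("T",T,(210,145),[(137,297),(195,172)]),("S",S,(210,155),[(130,233),(177,132)])):
    p=P(c,o,pts,13);v=p[1]-p[0];print(n,"rail tip, ball",p,np.linalg.norm(v),np.arctan2(v[1],v[0]))
for n,c,o,pts in(("T",T,(210,145),[(165,58),(312,108)]),("S",S,(210,155),[(140,45),(272,82)])):
    p=P(c,o,pts,22);v=p[1]-p[0];print(n,"stop",p,np.linalg.norm(v),np.arctan2(v[1],v[0])+np.pi/2)
for n,c,o,pts in(("T",T,(100,240),[(200,48),(355,125),(68,262)]),("S",S,(110,240),[(205,20),(350,70),(235,266),(85,200)])):
    p=P(c,o,pts,25);v=p[1]-p[0];w=p[0]-p[-1];print(n,"carrier",p.tolist(),np.linalg.norm(v),np.linalg.norm(w),np.arctan2(v[1],v[0])+np.pi/2,np.arctan2(w[1],w[0]))
    print("seat from diag",(p[1]+p[-1])/2)
f=lambda c,o,p,z:P(c,o,p,z)
print("fin top S (z57)",P(S,(110,240),[(115,255),(160,300)],57))
for n in("top","side"):
  c=T if n=="top" else S
  for q in("lid_a_c","lid_b_c","lid_c_c","lid_d_c"):
    for d in outline_of(n,q)[:2]:
      m=d["pixels"].astype(np.uint8);ct=max(cv2.findContours(m,0,1)[0],key=len)[:,0,:]
      hull=np.array([at_z(c,p,62)[:2] for p in ct],np.float32)
      (x,y),r=cv2.minEnclosingCircle(hull);print(n,q,round(d["conf"],2),d["rect"],x,y,r)
```

```text
T rail tip, ball [[549.9 -24.2]
 [603.  -73.8]] 72.66815745905325 -0.751292434790066
S rail tip, ball [[550.3 -25.7]
 [603.1 -77. ]] 73.58068307578606 -0.7712300644707255
T stop [[ 663.1  -80.5]
 [ 611.2 -138.5]] 77.87001877688473 -0.7298881519193303
S stop [[ 662.7  -81.1]
 [ 605.9 -136.8]] 79.55844104232581 -0.7953307275348553
T carrier [[473.3297506373234, 326.7891569743704], [413.4773727859182, 271.4262380293758], [398.6629358631383, 407.13367741547165]] 81.53134322809497 109.68306703148396 -0.824344283667652 -0.822009477373623
seat from diag [406.1 339.3]
S carrier [[469.0994809241687, 327.20208779398473], [411.4355189831973, 271.1697709215724], [335.68746459086253, 352.41644520329805], [399.1334851434892, 406.93062778822537]] 80.40368798021778 106.07488230111446 -0.7997480883707482 -0.8505223761495718
seat from diag [405.3 339.1]
fin top S (z57) [[347.4 398.6]
 [317.1 386.2]]
top lid_a_c 0.95 [314.9, 165.5, 361.2, 214.1] 411.12591552734375 -339.5928039550781 74.07476043701172
top lid_b_c 0.61 [272.2, 135.2, 307.9, 172.2] 579.9593505859375 -244.6078643798828 63.85887908935547
top lid_c_c 0.66 [325.1, 129.9, 357.3, 157.8] 554.2916870117188 -407.5316467285156 56.33139419555664
top lid_d_c 0.8 [272.0, 186.2, 300.9, 213.4] 434.75177001953125 -163.7963409423828 44.47090148925781
side lid_a_c 0.82 [373.0, 206.6, 394.4, 237.0] 178.8766326904297 -417.7324523925781 64.71482849121094
side lid_a_c 0.61 [306.2, 166.0, 337.7, 197.0] 410.8079833984375 -332.76959228515625 77.47320556640625
side lid_b_c 0.58 [265.2, 142.7, 299.2, 169.9] 575.4696044921875 -241.4049835205078 70.89005279541016
side lid_c_c 0.96 [308.4, 133.9, 333.7, 157.9] 553.6090087890625 -397.9547119140625 63.10191345214844
side lid_d_c 0.81 [268.2, 183.3, 288.7, 209.8] 427.2330322265625 -161.03140258789062 50.682350158691406
```

```bash
cat >> h.py <<'E'
from scipy.spatial.transform import Rotation as Rn
def st():
    s=state(); M=Rn.from_quat(s["tcp_rot"]).as_matrix()
    print("t %.2f"%s["t"],"tcp",np.round(s["tcp_pos"],1),"yaw_y %.3f"%np.arctan2(M[1,1],M[0,1]),"z",np.round(M[:,2],3),"F",np.round(s["ft_force"],1),"w %.1f"%(94*s["gripper_width"]),"ff",s["finger_force"],"q",np.round(s["joints"],2))
E
python3 -c "
from h import *
st()"
```

```text
t 2.70 tcp [ 248.4 -573.5  175.1] yaw_y -1.162 z [-0.  0. -1.] F [ 0.2 -0.7  0.7] w 94.0 ff 0.0 q [ 1.12  0.42 -0.01  1.61  0.    1.11 -0.05]
```

```bash
python3 -m jog '[{"rotation":[0,0,0.1],"linear":[30,25,40],"claw":94},{"rotation":[0,0,0.2],"linear":[60,50,70],"claw":94},{"rotation":[0,0,0.5],"linear":[252,224,85],"claw":94},{"rotation":[0,0,0.5],"linear":[252,224,85],"claw":94},{"rotation":[0,0,0.6],"linear":[252,224,85],"claw":94},{"rotation":[0,0,0.7],"linear":[252,224,85],"claw":94},{"rotation":[0,0,0.8],"linear":[252,224,85],"claw":94},{"rotation":[0,0,0.9],"linear":[252,224,85],"claw":94},{"rotation":[0,0,1.0],"linear":[352,573,85],"claw":94},{"rotation":[0,0,1.1],"linear":[352,573,85],"claw":94},{"rotation":[0,0,1.2],"linear":[352,573,85],"claw":94},{"rotation":[0,0,1.3],"linear":[352,573,85],"claw":94}]'; python3 -c "
from h import *
st()"
```

```text
t: 3.7
tcp_pos: [532.3, -207.4, 258.6]
tcp_rot: [0.655, 0.756, -0.0, 0.0]
ft_force: [-0.1, -1.0, -0.7]
gripper_width: 1.002
finger_force: 0.0
t 3.70 tcp [ 532.3 -207.4  258.6] yaw_y 0.143 z [ 0. -0. -1.] F [-0.1 -1.  -0.7] w 94.2 ff 0.0 q [ 0.67  0.28 -0.44  1.63  0.12  1.25  0.35]
```

```bash
python3 -m jog '[{"rotation":[0,0,0.05],"linear":[50,267,0],"claw":94},{"rotation":[0,0,0.1],"linear":[50,267,0],"claw":94},{"rotation":[0,0,0.2],"linear":[50,267,0],"claw":94},{"rotation":[0,0,0.3],"linear":[50,267,0],"claw":94},{"rotation":[0,0,0.3],"linear":[50,267,0],"claw":94},{"rotation":[0,0,0.4],"linear":[50,267,0],"claw":94},{"rotation":[0,0,0.5],"linear":[-32,467,-20],"claw":94},{"rotation":[0,0,0.5],"linear":[-32,467,-20],"claw":94},{"rotation":[0,0,0.6],"linear":[-32,467,-20],"claw":94},{"rotation":[0,0,0.6],"linear":[-32,467,-20],"claw":94},{"rotation":[0,0,0.6],"linear":[-32,467,-20],"claw":94},{"rotation":[0,0,0.6],"linear":[-32,467,-20],"claw":50}]'; python3 -c "
from h import *
st()"
```

```text
t: 4.7
tcp_pos: [498.0, 261.3, 238.5]
tcp_rot: [0.403, 0.915, 0.0, -0.0]
ft_force: [-0.8, 0.9, -0.2]
gripper_width: 0.962
finger_force: 0.0
t 4.70 tcp [498.  261.3 238.5] yaw_y 0.741 z [ 0.     0.001 -1.   ] F [-0.8  0.9 -0.2] w 90.4 ff 0.0 q [ 0.06  0.33 -0.75  1.68  0.24  1.23  0.  ]
```

```bash
python3 -m jog '[{"rotation":[0,0,0],"linear":[-140,130,-40],"claw":50},{"rotation":[0,0,0],"linear":[-140,130,-60],"claw":50},{"rotation":[0,0,0],"linear":[-140,130,-80],"claw":50},{"rotation":[0,0,0],"linear":[-140,130,-100],"claw":50},{"rotation":[0,0,0],"linear":[-140,130,-120],"claw":50},{"rotation":[0,0,0],"linear":[-140,130,-138],"claw":50},{"rotation":[0,0,0],"linear":[-140,130,-138],"claw":50},{"rotation":[0,0,0],"linear":[-140,130,-138],"claw":50}]'
python3 - <<'E'
from h import *
st()
T=camera("top");S=camera("side")
cr=lambda im,x,y:cv2.resize(im[y:y+60,x:x+80],(400,300),interpolation=cv2.INTER_CUBIC)
im=np.hstack([cr(T["image"],80,250),cr(S["image"],90,240)])
cv2.imwrite("pics/g1.png",im)
for n in("top","side"):
  c=T if n=="top" else S
  for q in("lid_a_c","lid_b_c","lid_c_c","lid_d_c"):
    for d in outline_of(n,q)[:2]:
      m=d["pixels"].astype(np.uint8);ct=max(cv2.findContours(m,0,1)[0],key=len)[:,0,:]
      hull=np.array([at_z(c,p,60)[:2] for p in ct],np.float32)
      (x,y),r=cv2.minEnclosingCircle(hull);print(n,q,round(d["conf"],2),np.round([x,y,r]),np.round(d["rect"]))
E
```

```text
t: 5.37
tcp_pos: [358.9, 387.6, 99.5]
tcp_rot: [0.404, 0.915, -0.001, -0.001]
ft_force: [0.5, 0.1, -0.1]
gripper_width: 0.532
finger_force: 0.0
t 5.37 tcp [358.9 387.6  99.5] yaw_y 0.740 z [-0.002 -0.002 -1.   ] F [ 0.5  0.1 -0.1] w 50.0 ff 0.0 q [-0.26  0.44 -0.77  1.9   0.37  0.95 -0.46]
top lid_a_c 0.57 [ 212. -404.   73.] [362. 214. 414. 259.]
top lid_a_c 0.55 [ 412. -341.   76.] [314. 164. 364. 213.]
top lid_b_c 0.88 [ 581. -246.   63.] [278. 136. 307. 173.]
top lid_c_c 0.95 [ 559. -406.   58.] [328. 129. 354. 156.]
top lid_d_c 0.17 [ 582. -249.   62.] [276. 135. 308. 169.]
side lid_a_c 0.62 [ 407. -339.   77.] [309. 164. 348. 197.]
side lid_a_c 0.59 [ 212. -397.   77.] [351. 200. 394. 236.]
side lid_c_c 0.43 [ 408. -337.   75.] [311. 165. 347. 199.]
```

View pics/g1.png

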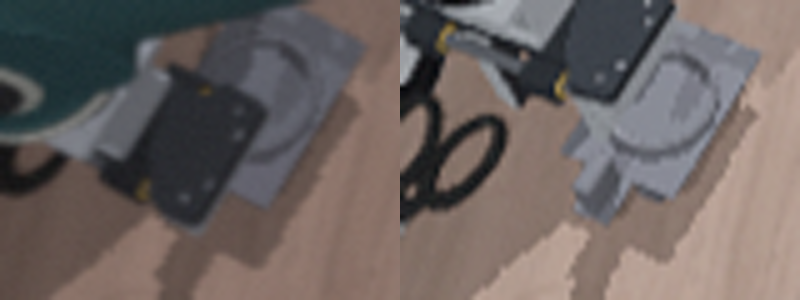

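```bash
python3 -m jog '[{"rotation":[0,0,0],"linear":[0,1,-30],"claw":50},{"rotation":[0,0,0],"linear":[0,1,-50],"claw":50},{"rotation":[0,0,0],"linear":[0,1,-63],"claw":50},{"rotation":[0,0,0],"linear":[0,1,-63],"claw":40},{"rotation":[0,0,0],"linear":[0,1,-63],"claw":0},{"rotation":[0,0,0],"linear":[0,1,-63],"claw":0},{"rotation":[0,0,0],"linear":[0,1,-63],"claw":0},{"rotation":[0,0,0],"linear":[0,1,-63],"claw":0},{"rotation":[0,0,0],"linear":[0,1,-63],"claw":0}]' 50; python3 -c "
from h import *
st()"
```

```text
t: 6.62
tcp_pos: [360.4, 388.9, 38.1]
tcp_rot: [0.405, 0.915, 0.0, 0.0]
ft_force: [0.7, -0.4, -0.1]
gripper_width: 0.143
finger_force: 0.0
t 6.62 tcp [360.4 388.9  38.1] yaw_y 0.738 z [ 0.001  0.001 -1.   ] F [ 0.7 -0.4 -0.1] w 13.5 ff 0.0 q [-0.32  0.53 -0.71  1.94  0.46  0.83 -0.53]
```

```bash
python3 -m jog '[{"rotation":[0,0,0],"linear":[0,0,0],"claw":0},{"rotation":[0,0,0],"linear":[0,0,0],"claw":0}]' 50; python3 -m jog '[{"rotation":[0,0,0],"linear":[0,0,15],"claw":0},{"rotation":[0,0,0],"linear":[0,0,40],"claw":0},{"rotation":[0,0,0],"linear":[0,0,40],"claw":0},{"rotation":[0,0,0],"linear":[0,0,40],"claw":0}]';python3 - <<'E'
from h import *
st()
T=camera("top");S=camera("side")
cr=lambda im,x,y:cv2.resize(im[y:y+60,x:x+80],(400,300),interpolation=cv2.INTER_CUBIC)
cv2.imwrite("pics/g2.png",np.hstack([cr(T["image"],80,250),cr(S["image"],90,240)]))
for n,c in(("top",T),("side",S)):
  for q,z in(("seat",65),("lid_a_c",31),("lid_b_c",31),("lid_c_c",31),("lid_d_c",31)):
    for d in landmark_of(n,q)[:2]: print(n,q,round(d["conf"],2),np.round(at_z(c,d["location"],z)))
E
```

```text
t: 6.78
tcp_pos: [360.2, 388.7, 37.6]
tcp_rot: [0.405, 0.915, 0.0, 0.0]
ft_force: [0.8, -0.4, 0.7]
gripper_width: 0.014
finger_force: 0.0
t: 7.12
tcp_pos: [360.6, 389.1, 78.4]
tcp_rot: [0.405, 0.914, 0.001, 0.001]
ft_force: [1.0, 0.1, 0.1]
gripper_width: 0.004
finger_force: 0.0
t 7.12 tcp [360.6 389.1  78.4] yaw_y 0.738 z [ 0.002  0.001 -1.   ] F [1.  0.1 0.1] w 0.4 ff 0.0 q [-0.28  0.47 -0.75  1.92  0.4   0.91 -0.49]
top seat 0.8 [386. 334.  65.]
top lid_a_c 0.65 [ 415. -323.   31.]
top lid_a_c 0.64 [ 217. -398.   31.]
top lid_b_c 0.76 [ 595. -243.   31.]
top lid_c_c 0.85 [ 567. -415.   31.]
top lid_c_c 0.65 [619. 143.  31.]
side seat 0.96 [379. 341.  65.]
side lid_a_c 0.95 [ 407. -337.   31.]
side lid_a_c 0.88 [ 218. -397.   31.]
side lid_c_c 0.97 [ 560. -410.   31.]
```

View pics/g2.png

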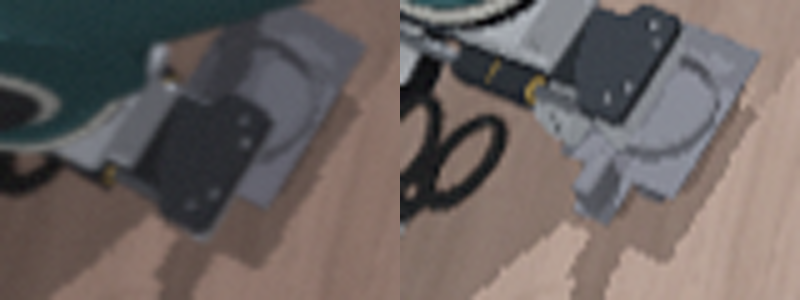

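Run:
```python
from h import *
T=camera("top");S=camera("side")
np.set_printoptions(precision=1,suppress=True)
for n,c,o in(("T",T,(80,250)),("S",S,(90,240))):
    f=lambda X:(proj(c,X)-o)*5+2.5
    print(n,"tcp",f([360.6,389,78]),"fin top pred",f([358.2,390.6,57]),"fin bottom",f([358.2,390.6,25]),"fin rear top",f([348,401.5,57]))
    for d in landmark_of({"T":"top","S":"side"}[n],"fin"): print(n,d["conf"],(np.array(d["location"])-o)*5+2.5, at_z(c,d["location"],41))
# side: fin top face candidates
for p in [(198,150),(228,185),(183,172),(208,220)]:
    print(p,at_z(S,(90+p[0]/5-.5,240+p[1]/5-.5),57))
```

```text
T tcp [175.2 174.9] fin top pred [182.8 188.3] fin bottom [196.4 200.7] fin rear top [168.7 211.7]
S tcp [187.6 152.3] fin top pred [194.6 171.7] fin bottom [207.1 194.1] fin rear top [181.7 192.7]
S 0.75 [206. 180.] [358.8 387.2  41. ]
S 0.62 [ 461.5 -244. ] [598.2 133.7  41. ]
(198, 150) [371.5 384.7  57. ]
(228, 185) [340.8 374.6  57. ]
(183, 172) [361.1 397.1  57. ]
(208, 220) [323.7 392.   57. ]
```

Run:
```python
from h import *
S=camera("side")
cv2.imwrite("pics/g3.png",cv2.resize(S["image"][245:290,110:170],(800,600),interpolation=cv2.INTER_CUBIC))
```

```text
(no output)
```

View pics/g3.png

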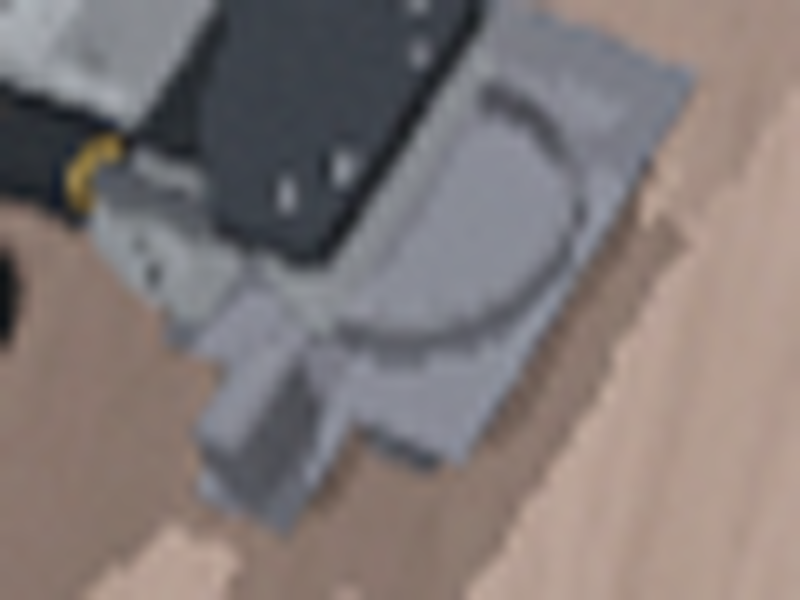

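The grip closed on nothing and the carrier hasn't moved. I'll overlay the tool line and the predicted fin on fresh images to find the mismatch.

```bash
python3 -m jog '[{"rotation":[0,0,0],"linear":[0,0,20],"claw":94},{"rotation":[0,0,0],"linear":[0,0,20],"claw":94},{"rotation":[0,0,0],"linear":[0,0,20],"claw":94},{"rotation":[0,0,0],"linear":[0,0,20],"claw":94},{"rotation":[0,0,0],"linear":[0,0,20],"claw":94},{"rotation":[0,0,0],"linear":[0,0,20],"claw":94},{"rotation":[0,0,0],"linear":[0,0,20],"claw":94},{"rotation":[0,0,0],"linear":[0,0,20],"claw":94},{"rotation":[0,0,0],"linear":[0,0,20],"claw":94},{"rotation":[0,0,0],"linear":[0,0,20],"claw":94},{"rotation":[0,0,0],"linear":[0,0,20],"claw":94}]'
python3 - <<'E'
from h import *
st()
s=state();M=Rn.from_quat(s["tcp_rot"]).as_matrix();p=np.array(s["tcp_pos"])
ims=[]
for n,o in(("top",(75,240)),("side",(85,235))):
    c=camera(n);k=8
    im=cv2.resize(c["image"][o[1]:o[1]+75,o[0]:o[0]+50],(400,600),interpolation=cv2.INTER_CUBIC)
    def dot(X,col):
        q=(proj(c,X)-o+.5)*k; cv2.circle(im,tuple(int(v) for v in q),3,col,-1)
    for y in(-47,0,47):
        for h in(8,-11,-89): dot(p+M[:,1]*y+M[:,2]*h,(0,0,255) if h==8 else (0,255,0))
    u=np.array([.68,-.73,0]);v=np.array([.73,.68,0]);f=np.array([358.2,390.6,57])
    for a in(-15,15):
        for b in(-7,7): dot(f+a*u+b*v,(255,255,0))
    ims.append(im)
cv2.imwrite("pics/g4.png",np.hstack(ims))
E
```

```text
t: 8.88
tcp_pos: [360.0, 388.7, 97.4]
tcp_rot: [0.404, 0.915, -0.0, -0.0]
ft_force: [0.8, -0.5, 0.1]
gripper_width: 0.748
finger_force: 0.0
t 8.88 tcp [360.  388.7  97.4] yaw_y 0.738 z [-0. -0. -1.] F [ 0.8 -0.5  0.1] w 70.3 ff 0.0 q [-0.26  0.44 -0.76  1.9   0.38  0.94 -0.47]
```

View pics/g4.png

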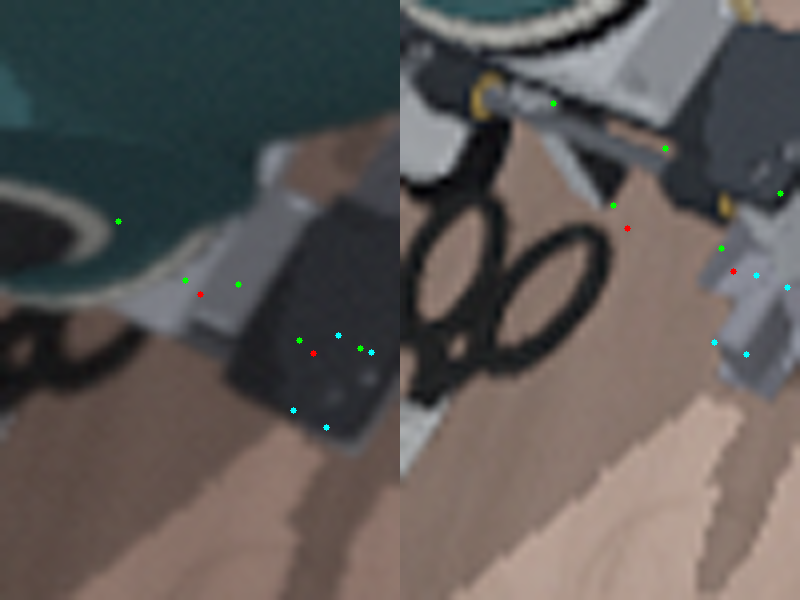

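The crop was too narrow to show the right finger. A wider side view will settle it.

Run:
```python
from h import *
s=state();M=Rn.from_quat(s["tcp_rot"]).as_matrix();p=np.array(s["tcp_pos"])
c=camera("side");o=(90,225);k=10
im=cv2.resize(c["image"][o[1]:o[1]+60,o[0]:o[0]+80],(800,600),interpolation=cv2.INTER_CUBIC)
def dot(X,col):
    q=(proj(c,X)-o+.5)*k; cv2.circle(im,tuple(int(v) for v in q),3,col,-1)
for y in(-35,0,35):
    for h in(8,-11,-89): dot(p+M[:,1]*y+M[:,2]*h,(0,0,255) if h==8 else (0,255,0))
u=np.array([.68,-.73,0]);v=np.array([.73,.68,0]);f=np.array([405.7,339.2,25])-70*u
for z in(25,57):
  for a in(-15,15):
    for b in(-7,7): dot(f+[0,0,z-25]+a*u+b*v,(255,255,0) if z==57 else (255,0,255))
cv2.imwrite("pics/g5.png",im)
```

```text
(no output)
```

View pics/g5.png

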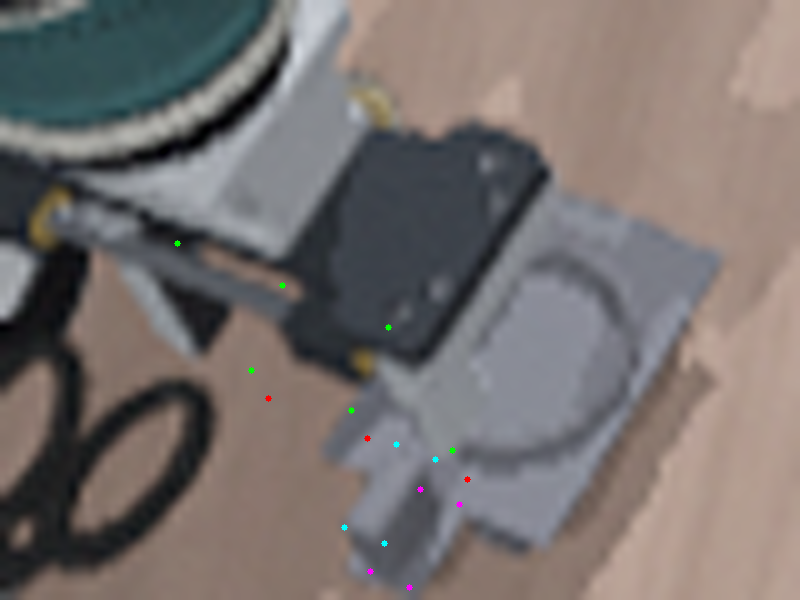

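Run:
```python
from h import *
np.set_printoptions(precision=3,suppress=True)
for n in("top","side"):
    c=camera(n);print(n,c["cx"],c["cy"],c["image"].shape,[k for k in c],"\n",np.array(c["R"]),np.array(c["t"]))
    print("start tip",proj(c,[248.4,-573.5,167]),"body",proj(c,[248.4,-573.5,264]), "base",proj(c,[0,0,0]))
c=camera("side")
im=cv2.imread("pics/side0.png")[130:205,385:485];cv2.imwrite("pics/g6.png",cv2.resize(im,(800,600),interpolation=cv2.INTER_CUBIC))
```

```text
top 255.13412437326537 192.29690151036775 (384, 512, 3) ['image', 'vfov', 'cx', 'cy', 'R', 't'] 
 [[-0.361 -0.933  0.011]
 [-0.855  0.326 -0.404]
 [ 0.373 -0.155 -0.915]] [  95.319  472.995 1379.994]
start tip [443.739 194.457] body [456.814 180.068] base [288.978 360.236]
side 251.61972948650245 195.11602214467413 (384, 512, 3) ['image', 'vfov', 'cx', 'cy', 'R', 't'] 
 [[-0.425 -0.905 -0.013]
 [-0.732  0.352 -0.584]
 [ 0.533 -0.239 -0.812]] [ 129.269  399.109 1273.512]
start tip [417.892 169.971] body [427.348 150.031] base [295.545 330.733]
```

View pics/g6.png

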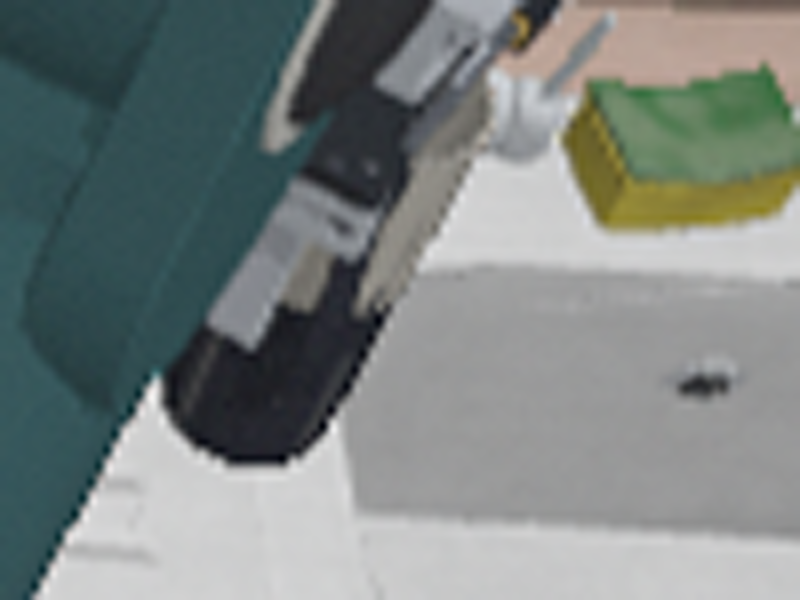

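The observed fingertips sit about 4 px up and to the left of where they should project. I'll retry with the gripper fully open, which covers a sideways error, and check the width when it closes.

```bash
python3 -m jog '[{"rotation":[0,0,0],"linear":[0,0,0],"claw":94},{"rotation":[0,0,0],"linear":[0,0,-10],"claw":94},{"rotation":[0,0,0],"linear":[0,0,-20],"claw":94},{"rotation":[0,0,0],"linear":[0,0,-30],"claw":94},{"rotation":[0,0,0],"linear":[0,0,-40],"claw":94},{"rotation":[0,0,0],"linear":[0,0,-48],"claw":94},{"rotation":[0,0,0],"linear":[0,0,-54],"claw":94},{"rotation":[0,0,0],"linear":[0,0,-60],"claw":94}]' 10; python3 -c "
from h import *
st()"; python3 -m jog '[{"rotation":[0,0,0],"linear":[0,0,0],"claw":0},{"rotation":[0,0,0],"linear":[0,0,0],"claw":0},{"rotation":[0,0,0],"linear":[0,0,0],"claw":0},{"rotation":[0,0,0],"linear":[0,0,0],"claw":0},{"rotation":[0,0,0],"linear":[0,0,0],"claw":0},{"rotation":[0,0,0],"linear":[0,0,0],"claw":0},{"rotation":[0,0,0],"linear":[0,0,0],"claw":0},{"rotation":[0,0,0],"linear":[0,0,0],"claw":0},{"rotation":[0,0,0],"linear":[0,0,0],"claw":0},{"rotation":[0,0,0],"linear":[0,0,0],"claw":0},{"rotation":[0,0,0],"linear":[0,0,0],"claw":0},{"rotation":[0,0,0],"linear":[0,0,0],"claw":0}]' 10
```

```text
t: 9.85
tcp_pos: [359.9, 388.7, 36.6]
tcp_rot: [0.404, 0.915, -0.0, -0.0]
ft_force: [1.2, 0.1, -0.7]
gripper_width: 1.001
finger_force: 0.0
t 9.85 tcp [359.9 388.7  36.6] yaw_y 0.738 z [-0.001 -0.    -1.   ] F [ 1.2  0.1 -0.7] w 94.1 ff 0.0 q [-0.32  0.53 -0.71  1.94  0.46  0.83 -0.54]
t: 10.85
tcp_pos: [360.0, 388.7, 37.4]
tcp_rot: [0.404, 0.915, -0.0, -0.0]
ft_force: [-0.7, 0.4, 0.2]
gripper_width: 0.184
finger_force: 0.0
```

```bash
python3 -m jog '[{"rotation":[0,0,0],"linear":[0,0,0],"claw":0},{"rotation":[0,0,0],"linear":[0,0,0],"claw":0},{"rotation":[0,0,0],"linear":[0,0,0],"claw":0}]' 10;  python3 - <<'E'
from h import *
st()
s=state();M=Rn.from_quat(s["tcp_rot"]).as_matrix();p=np.array(s["tcp_pos"])
ims=[]
for n,o in(("top",(90,235)),("side",(100,235))):
    c=camera(n);k=10
    im=cv2.resize(c["image"][o[1]:o[1]+60,o[0]:o[0]+40],(400,600),interpolation=cv2.INTER_CUBIC)
    def dot(X,col):
        q=(proj(c,X)-o+.5)*k; cv2.circle(im,tuple(int(v) for v in q),3,col,-1)
    for h in(8,-11,-89): dot(p+M[:,2]*h,(0,0,255) if h==8 else (0,255,0))
    ims.append(im)
cv2.imwrite("pics/g7.png",np.hstack(ims))
E
```

```text
t: 11.1
tcp_pos: [360.1, 388.7, 37.4]
tcp_rot: [0.404, 0.915, -0.0, -0.0]
ft_force: [0.1, -0.3, -0.3]
gripper_width: 0.006
finger_force: 0.0
t 11.10 tcp [360.1 388.7  37.4] yaw_y 0.738 z [-0. -0. -1.] F [ 0.1 -0.3 -0.3] w 0.5 ff 0.0 q [-0.32  0.53 -0.71  1.94  0.46  0.83 -0.54]
```

View pics/g7.png

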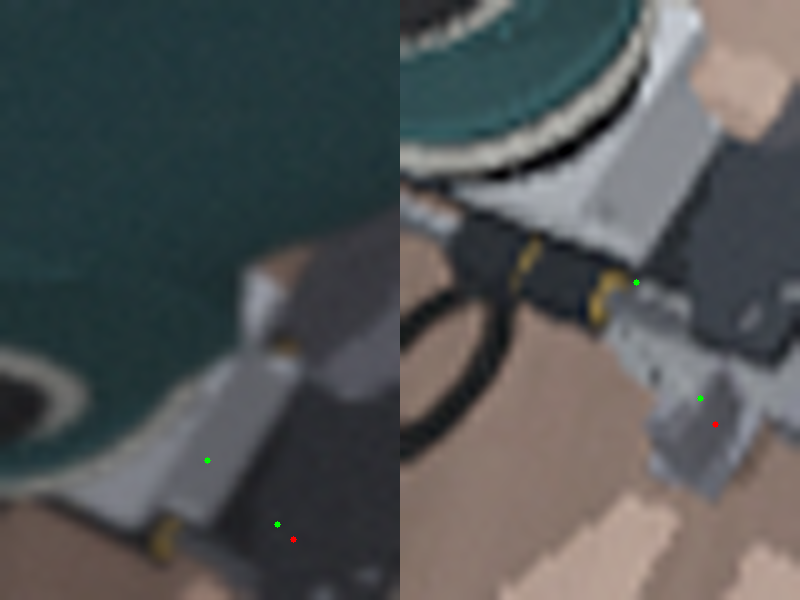

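```bash
python3 -m jog '[{"rotation":[0,0,0],"linear":[0,0,20],"claw":60},{"rotation":[0,0,0],"linear":[0,0,20],"claw":60},{"rotation":[0,0,0],"linear":[0,0,20],"claw":60},{"rotation":[0,0,0],"linear":[0,0,20],"claw":60},{"rotation":[0,0,0],"linear":[0,0,20],"claw":60},{"rotation":[0,0,0],"linear":[0,0,20],"claw":60},{"rotation":[0,0,0],"linear":[0,0,20],"claw":60},{"rotation":[0,0,0],"linear":[0,0,20],"claw":60},{"rotation":[0,0,0],"linear":[0,0,20],"claw":60},{"rotation":[0,0,0],"linear":[0,0,10],"claw":60},{"rotation":[0,0,0],"linear":[0,0,0],"claw":60},{"rotation":[0,0,0],"linear":[0,0,-5],"claw":60}]' 10; python3 -m jog '[{"rotation":[0,0,0],"linear":[0,0,-1],"claw":60},{"rotation":[0,0,0],"linear":[0,0,-2],"claw":60}]'; python3 -m jog '[{"rotation":[0,0,0],"linear":[0,0,-2],"claw":60},{"rotation":[0,0,0],"linear":[0,0,-3],"claw":60}]'
```

```text
t: 12.2
tcp_pos: [359.6, 388.0, 30.6]
tcp_rot: [0.405, 0.915, -0.001, -0.0]
ft_force: [0.4, 0.4, -0.6]
gripper_width: 0.638
finger_force: 0.0
t: 12.37
tcp_pos: [359.7, 388.6, 29.8]
tcp_rot: [0.404, 0.915, -0.0, -0.0]
ft_force: [-0.5, -0.2, -0.1]
gripper_width: 0.638
finger_force: 0.0
t: 12.53
tcp_pos: [360.1, 388.8, 27.4]
tcp_rot: [0.404, 0.915, 0.0, 0.0]
ft_force: [-0.1, 0.1, -0.2]
gripper_width: 0.633
finger_force: 0.0
```

```bash
python3 -m jog '[{"rotation":[0,0,0],"linear":[0,0,-3],"claw":60},{"rotation":[0,0,0],"linear":[0,0,-5],"claw":60},{"rotation":[0,0,0],"linear":[0,0,-5],"claw":60}]';  python3 -m jog '[{"rotation":[0,0,0],"linear":[0,0,-2],"claw":60},{"rotation":[0,0,0],"linear":[0,0,-4],"claw":60}]'; python3 -m jog '[{"rotation":[0,0,0],"linear":[0,0,0],"claw":0},{"rotation":[0,0,0],"linear":[0,0,0],"claw":0},{"rotation":[0,0,0],"linear":[0,0,0],"claw":0},{"rotation":[0,0,0],"linear":[0,0,0],"claw":0},{"rotation":[0,0,0],"linear":[0,0,0],"claw":0},{"rotation":[0,0,0],"linear":[0,0,0],"claw":0},{"rotation":[0,0,0],"linear":[0,0,0],"claw":0},{"rotation":[0,0,0],"linear":[0,0,0],"claw":0},{"rotation":[0,0,0],"linear":[0,0,0],"claw":0}]' 10
```

```text
t: 12.78
tcp_pos: [360.0, 388.5, 22.1]
tcp_rot: [0.405, 0.915, -0.0, -0.0]
ft_force: [0.4, -0.7, -0.5]
gripper_width: 0.639
finger_force: 0.0
t: 12.95
tcp_pos: [360.2, 388.8, 18.4]
tcp_rot: [0.404, 0.915, 0.0, 0.0]
ft_force: [-0.4, -0.3, -0.3]
gripper_width: 0.643
finger_force: 0.0
t: 13.7
tcp_pos: [360.1, 388.8, 18.5]
tcp_rot: [0.404, 0.915, 0.0, 0.0]
ft_force: [-0.8, -0.5, -0.1]
gripper_width: 0.146
finger_force: 10.0
```

It grips the fin now at 13.7 mm with 10 N, so the real fingertips stand about 28 mm higher than the state says. I'll re-grip 8 mm deeper and lift.

```bash
python3 -m jog '[{"rotation":[0,0,0],"linear":[0,0,0],"claw":35},{"rotation":[0,0,0],"linear":[0,0,0],"claw":35},{"rotation":[0,0,0],"linear":[0,0,0],"claw":35},{"rotation":[0,0,0],"linear":[0,0,-4],"claw":35},{"rotation":[0,0,0],"linear":[0,0,-7],"claw":35},{"rotation":[0,0,0],"linear":[0,0,-7],"claw":35}]' 60; python3 -m jog '[{"rotation":[0,0,0],"linear":[0,0,0],"claw":0},{"rotation":[0,0,0],"linear":[0,0,0],"claw":0},{"rotation":[0,0,0],"linear":[0,0,0],"claw":0},{"rotation":[0,0,0],"linear":[0,0,0],"claw":0},{"rotation":[0,0,0],"linear":[0,0,0],"claw":0},{"rotation":[0,0,0],"linear":[0,0,0],"claw":0}]' 60; python3 -m jog '[{"rotation":[0,0,0],"linear":[0,0,15],"claw":0},{"rotation":[0,0,0],"linear":[0,0,40],"claw":0},{"rotation":[0,0,0],"linear":[0,0,60],"claw":0},{"rotation":[0,0,0],"linear":[0,0,60],"claw":0}]'
```

```text
t: 14.2
tcp_pos: [359.8, 388.3, 10.7]
tcp_rot: [0.404, 0.915, -0.0, -0.0]
ft_force: [0.4, -0.3, 0.2]
gripper_width: 0.374
finger_force: 0.0
t: 14.7
tcp_pos: [360.1, 388.7, 11.5]
tcp_rot: [0.404, 0.915, 0.0, 0.0]
ft_force: [0.9, 0.5, -0.5]
gripper_width: 0.142
finger_force: 60.0
t: 15.03
tcp_pos: [361.0, 390.1, 74.5]
tcp_rot: [0.404, 0.915, 0.002, 0.001]
ft_force: [0.1, -0.1, -1.5]
gripper_width: 0.143
finger_force: 60.0
```

```bash
python3 -m jog '[{"rotation":[0,0,0.01],"linear":[20,-20,5],"claw":0},{"rotation":[0,0,0.02],"linear":[40,-60,5],"claw":0},{"rotation":[0,0,0.03],"linear":[50,-100,5],"claw":0},{"rotation":[0,0,0.04],"linear":[60,-140,5],"claw":0},{"rotation":[0,0,0.05],"linear":[70,-180,5],"claw":0},{"rotation":[0,0,0.068],"linear":[76,-220,5],"claw":0},{"rotation":[0,0,0.068],"linear":[80,-255,5],"claw":0},{"rotation":[0,0,0.068],"linear":[81,-285,5],"claw":0},{"rotation":[0,0,0.068],"linear":[81,-300,5],"claw":0},{"rotation":[0,0,0.068],"linear":[81,-309,0],"claw":0},{"rotation":[0,0,0.068],"linear":[81,-309,-15],"claw":0},{"rotation":[0,0,0.068],"linear":[81,-309,-30],"claw":0}]';python3 -m jog '[{"rotation":[0,0,0],"linear":[0,0,0],"claw":0}]'
python3 - <<'E'
from h import *
st()
ims=[]
for n,o in(("top",(195,145)),("side",(195,150))):
    c=camera(n);cv2.imwrite(f"pics/r_{n}.png",c["image"])
    ims.append(cv2.resize(c["image"][o[1]:o[1]+100,o[0]:o[0]+67],(400,600),interpolation=cv2.INTER_CUBIC))
cv2.imwrite("pics/r1.png",np.hstack(ims))
E
```

```text
t: 16.03
tcp_pos: [441.2, 79.5, 40.6]
tcp_rot: [0.374, 0.928, 0.0, 0.0]
ft_force: [0.2, -0.2, -2.7]
gripper_width: 0.143
finger_force: 60.0
t: 16.12
tcp_pos: [439.3, 79.9, 38.9]
tcp_rot: [0.373, 0.928, -0.001, -0.002]
ft_force: [-1.8, 0.2, -4.4]
gripper_width: 0.142
finger_force: 60.0
t 16.12 tcp [439.3  79.9  38.9] yaw_y 0.807 z [-0.004  0.    -1.   ] F [-1.8  0.2 -4.4] w 13.4 ff 59.994492530822754 q [ 0.36  0.39 -0.7   2.14  0.37  0.74  0.22]
```

View pics/r1.png

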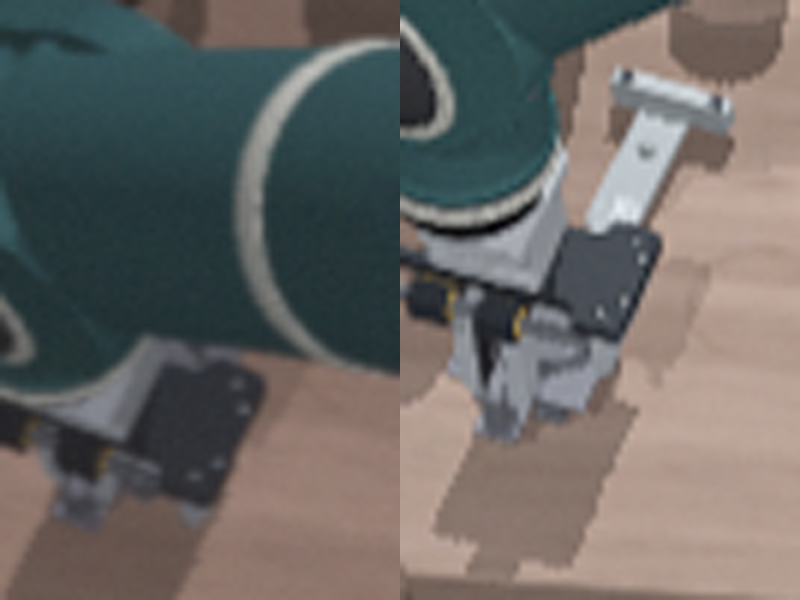

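Run:
```python
from h import *
c=camera("side");im0=cv2.imread("pics/r_side.png");o=(198,180);k=13
im=cv2.resize(im0[o[1]:o[1]+46,o[0]:o[0]+60],(60*k,46*k),interpolation=cv2.INTER_CUBIC)
p=np.array([439.3,79.9]);th=.807-np.pi/2
u=np.array([np.cos(th),np.sin(th)]);v=np.array([-u[1],u[0]])
# seat offset in carrier frame measured at grasp
th0=.738-np.pi/2;u0=np.array([np.cos(th0),np.sin(th0)]);v0=np.array([-u0[1],u0[0]])
d=np.array([405.7,339.2])-[360.1,388.7];a,b=d@u0,d@v0;print("seat rel tcp",a,b)
seat=p+a*u+b*v;print("seat",seat)
for (i,j,z) in[(-55,-42,25),(-55,42,25),(55,-42,25),(55,42,25),(-85,-7,57),(-85,7,57),(-85,-7,25),(-55,-7,57),(-55,-7,25),(-55,-42,0)]:
    X=np.r_[seat+i*u+j*v,z+27.4];q=(proj(c,X)-o+.5)*k;cv2.circle(im,tuple(int(t) for t in q),3,(0,0,255) if z==25 else (0,255,0),-1)
cv2.imwrite("pics/r2.png",im)
```

```text
seat rel tcp 67.30099399504894 0.4315174137659951
seat [488.20428271  33.66169193]
```

View pics/r2.png

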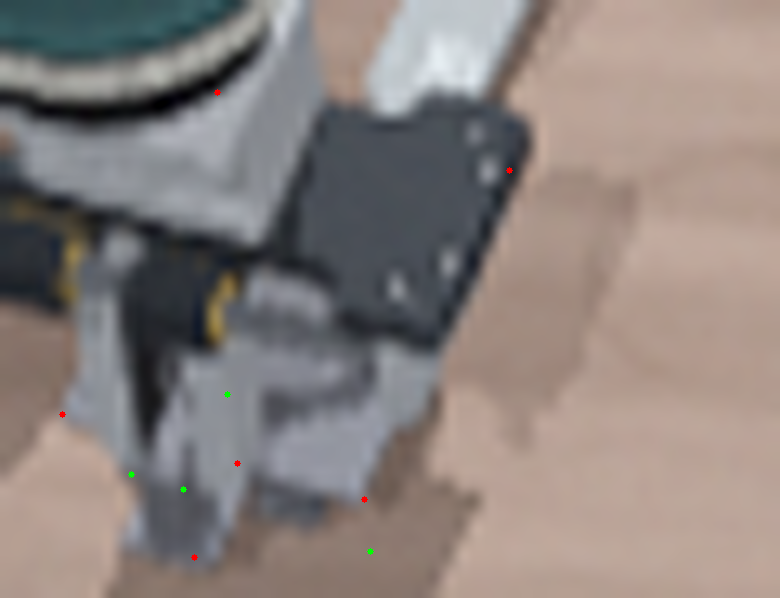

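The overlay of the held carrier matches the picture: rear corners at (363,498) and (62,413). It is on the rail line to within about 1 mm, so I'll lower it to worktop height.

```bash
python3 -m jog '[{"rotation":[0,0,0],"linear":[0,0,-8],"claw":0},{"rotation":[0,0,0],"linear":[0,0,-16],"claw":0},{"rotation":[0,0,0],"linear":[0,0,-22],"claw":0},{"rotation":[0,0,0],"linear":[0,0,-25],"claw":0},{"rotation":[0,0,0],"linear":[0,0,-25],"claw":0},{"rotation":[0,0,0],"linear":[0,0,-25],"claw":0}]';python3 -m jog '[{"rotation":[0,0,0],"linear":[0,0,-1.5],"claw":0},{"rotation":[0,0,0],"linear":[0,0,-1.5],"claw":0},{"rotation":[0,0,0],"linear":[0,0,-1.5],"claw":0}]'; python3 -c "
from h import *
st()"
```

```text
t: 16.77
tcp_pos: [441.0, 79.8, 16.3]
tcp_rot: [0.373, 0.928, -0.0, -0.0]
ft_force: [-1.1, 0.3, -3.4]
gripper_width: 0.146
finger_force: 60.0
t: 17.02
tcp_pos: [441.2, 79.6, 15.0]
tcp_rot: [0.373, 0.928, -0.0, 0.0]
ft_force: [0.6, -0.2, -2.9]
gripper_width: 0.14
finger_force: 60.0
t 17.02 tcp [441.2  79.6  15. ] yaw_y 0.806 z [ 0. -0. -1.] F [ 0.6 -0.2 -2.9] w 13.1 ff 59.994251132011414 q [ 0.33  0.43 -0.67  2.15  0.42  0.69  0.18]
```

```bash
python3 -m jog '[{"rotation":[0,0,0],"linear":[0,0,-2],"claw":0},{"rotation":[0,0,0],"linear":[0,0,-2],"claw":0},{"rotation":[0,0,0],"linear":[0,0,-2],"claw":0}]';python3 -m jog '[{"rotation":[0,0,0],"linear":[0,0,-1],"claw":0},{"rotation":[0,0,0],"linear":[0,0,-1],"claw":0},{"rotation":[0,0,0],"linear":[0,0,-1],"claw":0}]'; python3 -m jog '[{"rotation":[0,0,0],"linear":[0,0,-1],"claw":0},{"rotation":[0,0,0],"linear":[0,0,-1],"claw":0},{"rotation":[0,0,0],"linear":[0,0,-1],"claw":0}]'
```

```text
t: 17.27
tcp_pos: [441.0, 79.6, 12.8]
tcp_rot: [0.373, 0.928, -0.0, -0.0]
ft_force: [-0.2, -0.6, -3.5]
gripper_width: 0.137
finger_force: 60.0
t: 17.52
tcp_pos: [441.1, 79.7, 11.9]
tcp_rot: [0.373, 0.928, -0.0, 0.0]
ft_force: [-0.4, -0.5, -2.6]
gripper_width: 0.142
finger_force: 60.0
t: 17.77
tcp_pos: [441.1, 79.8, 11.4]
tcp_rot: [0.373, 0.928, -0.0, 0.0]
ft_force: [-6.1, -0.6, 14.7]
gripper_width: 0.145
finger_force: 60.0
```

```bash
python3 -m jog '[{"rotation":[0,0,0],"linear":[1,-1,0.7],"claw":0},{"rotation":[0,0,0],"linear":[7.2,-6.9,0.7],"claw":0},{"rotation":[0,0,0],"linear":[14.4,-13.8,0.7],"claw":0},{"rotation":[0,0,0],"linear":[20,-19.2,0.7],"claw":0},{"rotation":[0,0,0],"linear":[22.5,-21.5,0.7],"claw":0},{"rotation":[0,0,0],"linear":[24.5,-23.5,0.7],"claw":0}]';python3 -m jog '[{"rotation":[0,0,0],"linear":[2.2,-2.1,0],"claw":0},{"rotation":[0,0,0],"linear":[4.3,-4.2,0],"claw":0},{"rotation":[0,0,0],"linear":[6.5,-6.2,0],"claw":0},{"rotation":[0,0,0],"linear":[8.6,-8.3,0],"claw":0},{"rotation":[0,0,0],"linear":[10.8,-10.4,0],"claw":0},{"rotation":[0,0,0],"linear":[10.8,-10.4,0],"claw":0}]'; python3 -c "
from h import *
st()"
```

```text
t: 18.27
tcp_pos: [466.0, 55.6, 11.5]
tcp_rot: [0.374, 0.928, 0.0, -0.0]
ft_force: [-1.4, 1.1, 0.3]
gripper_width: 0.144
finger_force: 60.0
t: 18.77
tcp_pos: [476.8, 45.3, 11.6]
tcp_rot: [0.373, 0.928, -0.0, 0.0]
ft_force: [0.0, 0.4, -2.5]
gripper_width: 0.144
finger_force: 60.0
t 18.77 tcp [476.8  45.3  11.6] yaw_y 0.806 z [ 0. -0. -1.] F [ 0.   0.4 -2.5] w 13.5 ff 59.99404013156891 q [ 0.38  0.48 -0.65  2.08  0.44  0.72  0.26]
```

```bash
python3 -m jog '[{"rotation":[0,0,0],"linear":[2.9,-2.8,0],"claw":0},{"rotation":[0,0,0],"linear":[5.8,-5.5,0],"claw":0},{"rotation":[0,0,0],"linear":[8.7,-8.3,0],"claw":0},{"rotation":[0,0,0],"linear":[11.5,-11.1,0],"claw":0},{"rotation":[0,0,0],"linear":[14.4,-13.8,0],"claw":0},{"rotation":[0,0,0],"linear":[14.4,-13.8,0],"claw":0}]';python3 -m jog '[{"rotation":[0,0,0],"linear":[2.9,-2.8,0],"claw":0},{"rotation":[0,0,0],"linear":[5.8,-5.5,0],"claw":0},{"rotation":[0,0,0],"linear":[8.7,-8.3,0],"claw":0},{"rotation":[0,0,0],"linear":[11.5,-11.1,0],"claw":0},{"rotation":[0,0,0],"linear":[14.4,-13.8,0],"claw":0},{"rotation":[0,0,0],"linear":[14.4,-13.8,0],"claw":0}]'; python3 -c "
from h import *
st()"
```

```text
t: 19.27
tcp_pos: [491.4, 31.3, 11.6]
tcp_rot: [0.374, 0.928, -0.0, 0.0]
ft_force: [0.4, -0.6, -1.9]
gripper_width: 0.145
finger_force: 60.0
t: 19.77
tcp_pos: [505.8, 17.5, 11.6]
tcp_rot: [0.374, 0.928, -0.0, 0.0]
ft_force: [0.4, -0.6, -2.7]
gripper_width: 0.144
finger_force: 60.0
t 19.77 tcp [505.8  17.5  11.6] yaw_y 0.805 z [ 0. -0. -1.] F [ 0.4 -0.6 -2.7] w 13.5 ff 59.994043707847595 q [ 0.42  0.52 -0.63  2.02  0.44  0.75  0.32]
```

```bash
python3 -m jog '[{"rotation":[0,0,0],"linear":[2.2,-2.1,0],"claw":0},{"rotation":[0,0,0],"linear":[4.3,-4.2,0],"claw":0},{"rotation":[0,0,0],"linear":[6.5,-6.2,0],"claw":0},{"rotation":[0,0,0],"linear":[8.6,-8.3,0],"claw":0},{"rotation":[0,0,0],"linear":[10.8,-10.4,0],"claw":0},{"rotation":[0,0,0],"linear":[10.8,-10.4,0],"claw":0}]';python3 -m jog '[{"rotation":[0,0,0],"linear":[2.2,-2.1,0],"claw":0},{"rotation":[0,0,0],"linear":[4.3,-4.2,0],"claw":0},{"rotation":[0,0,0],"linear":[6.5,-6.2,0],"claw":0},{"rotation":[0,0,0],"linear":[8.6,-8.3,0],"claw":0},{"rotation":[0,0,0],"linear":[10.8,-10.4,0],"claw":0},{"rotation":[0,0,0],"linear":[10.8,-10.4,0],"claw":0}]'; python3 -m jog '[{"rotation":[0,0,0],"linear":[2.2,-2.1,0],"claw":0},{"rotation":[0,0,0],"linear":[4.3,-4.2,0],"claw":0},{"rotation":[0,0,0],"linear":[5.8,-5.5,0],"claw":0},{"rotation":[0,0,0],"linear":[5.8,-5.5,0],"claw":0}]'
```

```text
t: 20.27
tcp_pos: [516.4, 7.2, 11.6]
tcp_rot: [0.373, 0.928, -0.0, 0.0]
ft_force: [0.1, -0.3, -2.6]
gripper_width: 0.143
finger_force: 60.0
t: 20.77
tcp_pos: [527.4, -3.2, 11.6]
tcp_rot: [0.373, 0.928, -0.0, 0.0]
ft_force: [0.3, 0.0, -0.5]
gripper_width: 0.141
finger_force: 60.0
t: 21.1
tcp_pos: [533.2, -8.6, 11.7]
tcp_rot: [0.373, 0.928, -0.0, 0.0]
ft_force: [0.4, -0.8, 0.3]
gripper_width: 0.144
finger_force: 60.0
```

```bash
python3 -m jog '[{"rotation":[0,0,0],"linear":[1.5,-1.4,0],"claw":0},{"rotation":[0,0,0],"linear":[2.9,-2.8,0],"claw":0},{"rotation":[0,0,0],"linear":[2.9,-2.8,0],"claw":0}]';python3 -m jog '[{"rotation":[0,0,0],"linear":[1.5,-1.4,0],"claw":0},{"rotation":[0,0,0],"linear":[1.5,-1.4,0],"claw":0}]';python3 -m jog '[{"rotation":[0,0,0],"linear":[1.5,-1.4,0],"claw":0},{"rotation":[0,0,0],"linear":[1.5,-1.4,0],"claw":0}]'
```

```text
t: 21.35
tcp_pos: [535.9, -11.4, 11.7]
tcp_rot: [0.373, 0.928, -0.0, 0.0]
ft_force: [1.4, -2.0, -0.3]
gripper_width: 0.141
finger_force: 60.0
t: 21.52
tcp_pos: [537.4, -12.7, 11.7]
tcp_rot: [0.373, 0.928, -0.0, 0.0]
ft_force: [2.4, -1.5, -1.1]
gripper_width: 0.145
finger_force: 60.0
t: 21.68
tcp_pos: [538.8, -14.1, 11.6]
tcp_rot: [0.373, 0.928, -0.0, 0.0]
ft_force: [2.4, -2.3, -2.7]
gripper_width: 0.141
finger_force: 60.0
```

```bash
python3 -m jog '[{"rotation":[0,0,0],"linear":[1.1,-1,0],"claw":0},{"rotation":[0,0,0],"linear":[1.1,-1,0],"claw":0}]';python3 -m jog '[{"rotation":[0,0,0],"linear":[0.7,-0.7,0],"claw":0},{"rotation":[0,0,0],"linear":[0.7,-0.7,0],"claw":0}]'; python3 -c "
from h import *
st()"
```

```text
t: 21.85
tcp_pos: [539.0, -14.1, 11.5]
tcp_rot: [0.373, 0.928, 0.0, -0.001]
ft_force: [-2.7, 3.6, 1.3]
gripper_width: 0.147
finger_force: 60.0
t: 22.02
tcp_pos: [539.2, -14.2, 11.5]
tcp_rot: [0.373, 0.928, 0.0, -0.001]
ft_force: [-6.1, 6.5, 5.2]
gripper_width: 0.141
finger_force: 60.0
t 22.02 tcp [539.2 -14.2  11.5] yaw_y 0.807 z [-0.002  0.001 -1.   ] F [-6.1  6.5  5.2] w 13.2 ff 60.01080930233002 q [ 0.46  0.57 -0.62  1.93  0.45  0.79  0.4 ]
```

```bash
python3 -m jog '[{"rotation":[0,0,0],"linear":[-1.2,1.2,0],"claw":0},{"rotation":[0,0,0],"linear":[-2.1,2.1,0],"claw":0}]';python3 -m jog '[{"rotation":[0,0,0],"linear":[-0.7,0.7,0],"claw":0},{"rotation":[0,0,0],"linear":[-0.7,0.7,0],"claw":0}]'; python3 -m jog '[{"rotation":[0,0,0],"linear":[0.7,-0.7,0],"claw":0},{"rotation":[0,0,0],"linear":[0.7,-0.7,0],"claw":0}]'
```

```text
t: 22.18
tcp_pos: [538.5, -13.7, 11.7]
tcp_rot: [0.373, 0.928, -0.0, 0.0]
ft_force: [3.7, -3.1, -2.0]
gripper_width: 0.142
finger_force: 60.0
t: 22.35
tcp_pos: [537.7, -12.9, 11.7]
tcp_rot: [0.373, 0.928, -0.0, 0.0]
ft_force: [1.5, -1.3, -0.9]
gripper_width: 0.139
finger_force: 60.0
t: 22.52
tcp_pos: [538.2, -13.3, 11.6]
tcp_rot: [0.373, 0.928, -0.0, -0.0]
ft_force: [0.7, -1.6, -1.4]
gripper_width: 0.14
finger_force: 60.0
```

```bash
python3 -m jog '[{"rotation":[0,0,0],"linear":[0.7,-0.7,0],"claw":0},{"rotation":[0,0,0],"linear":[0.7,-0.7,0],"claw":0},{"rotation":[0,0,0],"linear":[0.7,-0.7,0],"claw":40},{"rotation":[0,0,0],"linear":[0.7,-0.7,0],"claw":40},{"rotation":[0,0,0],"linear":[0.7,-0.7,0],"claw":40},{"rotation":[0,0,0],"linear":[0.7,-0.7,0],"claw":40},{"rotation":[0,0,0],"linear":[0.7,-0.7,0],"claw":40},{"rotation":[0,0,0],"linear":[0.7,-0.7,20],"claw":40},{"rotation":[0,0,0],"linear":[0.7,-0.7,50],"claw":40},{"rotation":[0,0,0],"linear":[-20,-30,80],"claw":60},{"rotation":[0,0,0],"linear":[-60,-70,100],"claw":60},{"rotation":[0,0,0],"linear":[-100,-110,110],"claw":60}]'
python3 - <<'E'
from h import *
st()
np.set_printoptions(precision=1,suppress=True)
for n in("top","side"):
  c=camera(n);cv2.imwrite(f"pics/l_{n}.png",c["image"])
  for q in("lid_a_c","lid_b_c","lid_c_c","lid_d_c","seat","rail_home"):
    z={"seat":25,"rail_home":0}.get(q,31)
    for d in landmark_of(n,q)[:3]:
      if d["conf"]>.3: print(n,q,round(d["conf"],2),at_z(c,d["location"],z)[:2],end=" ")
    if z==31:
     for d in outline_of(n,q)[:3]:
      if d["conf"]<.3: continue
      m=d["pixels"].astype(np.uint8);ct=max(cv2.findContours(m,0,1)[0],key=len)[:,0,:]
      (x,y),r=cv2.minEnclosingCircle(np.array([at_z(c,p,60)[:2] for p in ct],np.float32));print("| out",round(d["conf"],2),np.array([x,y,r]),end=" ")
    print()
E
```

```text
t: 23.52
tcp_pos: [464.7, -96.9, 114.3]
tcp_rot: [0.372, 0.928, 0.0, 0.001]
ft_force: [-0.2, -1.8, 0.3]
gripper_width: 0.606
finger_force: 0.0
t 23.52 tcp [464.7 -96.9 114.3] yaw_y 0.808 z [ 0.002 -0.    -1.   ] F [-0.2 -1.8  0.3] w 56.9 ff 0.0 q [ 0.77  0.3  -0.72  2.02  0.25  0.91  0.72]

top lid_b_c 0.33 [ 442.3 -172.5] 
top lid_c_c 0.77 [ 558.  -409.6] | out 0.94 [ 558.3 -407.9   51.2] 
top lid_d_c 0.91 [ 446.  -173.4] top lid_d_c 0.47 [633.4 145.3] | out 0.65 [ 432.9 -166.3   43.6] 
top seat 0.65 [578.7 -57. ] 

side lid_a_c 0.73 [ 224.9 -410.5] | out 0.76 [ 210.1 -399.7   76.6] 
side lid_b_c 0.86 [ 587.3 -246.1] | out 0.71 [ 574.2 -242.5   69.6] 

side lid_d_c 0.86 [ 434.1 -164.4] | out 0.65 [ 427.5 -159.2   51.7] 
side seat 0.82 [571.8 -55.6]
```

Carrier home, with the catch felt. Next, fit the lids precisely by their black rim rings.

```bash
cat >> h.py <<'E'
RR=dict(a=70,b=60,c=50,d=40)
def fit(c,img,xy,R,z=61,span=24):
    g=cv2.GaussianBlur(cv2.cvtColor(img,cv2.COLOR_BGR2GRAY),(0,0),.7).astype(np.float32)
    th=np.linspace(0,2*np.pi,72,endpoint=False)
    f=g.shape[0]/2/np.tan(np.radians(c["vfov"])/2);Rm=np.array(c["R"]);t=np.array(c["t"])
    def samp(x,y,r):
        X=np.stack([x+r*np.cos(th),y+r*np.sin(th),0*th+z],1)@Rm.T+t
        u=(c["cx"]+f*X[:,0]/X[:,2]).astype(np.float32);v=(c["cy"]+f*X[:,1]/X[:,2]).astype(np.float32)
        return cv2.remap(g,u[None],v[None],cv2.INTER_LINEAR)[0]
    def cost(x,y): # dark ring, brighter in and outside
        return np.mean(np.clip(samp(x,y,R-4),0,120))-.3*np.mean(np.clip(samp(x,y,R-15),0,120))-.3*np.mean(np.clip(samp(x,y,R+8),0,120))
    best=(1e9,0,0)
    for s,st_ in((span,3),(3,.5)):
        x0,y0=xy if best[0]>1e8 else best[1:]
        for x in np.arange(x0-s,x0+s+.1,st_):
            for y in np.arange(y0-s,y0+s+.1,st_):
                q=cost(x,y)
                if q<best[0]: best=(q,x,y)
    return [round(float(v),1) for v in (best[1],best[2],best[0],np.mean(samp(*best[1:],R-4)))]
E
python3 - <<'E'
from h import *
G=dict(a=(410,-338),b=(577,-245),c=(557,-408),d=(432,-165))
for n in("top","side"):
    c=camera(n)
    for pre in(n+"0","l_"+n):
        im=cv2.imread(f"pics/{pre}.png")
        print(pre,{k:fit(c,im,G[k],RR[k]) for k in G})
E
```

```text
top0 {'a': [412.5, -339.5, -11.7, 54.7], 'b': [581.0, -245.0, -14.9, 48.6], 'c': [558.5, -405.5, -11.8, 53.8], 'd': [436.5, -165.0, -11.4, 45.9]}
l_top {'a': [391.0, -311.0, 26.6, 69.1], 'b': [589.0, -220.5, 23.9, 67.6], 'c': [558.5, -403.5, 6.8, 70.2], 'd': [437.0, -164.5, -10.1, 49.3]}
side0 {'a': [407.5, -340.5, -3.4, 53.0], 'b': [577.0, -244.5, -28.4, 42.1], 'c': [555.0, -405.5, -27.2, 41.4], 'd': [433.0, -164.0, -28.8, 41.2]}
l_side {'a': [436.5, -358.0, 24.2, 67.9], 'b': [577.5, -243.5, 0.6, 64.4], 'c': [563.0, -396.0, 20.5, 63.3], 'd': [433.0, -164.0, -28.4, 41.1]}
```

```bash
python3 -m jog '[{"rotation":[0,0,-0.12],"linear":[-10,-25,0],"claw":40},{"rotation":[0,0,-0.24],"linear":[-25,-50,0],"claw":40},{"rotation":[0,0,-0.36],"linear":[-35,-75,0],"claw":40},{"rotation":[0,0,-0.48],"linear":[-50,-100,0],"claw":40},{"rotation":[0,0,-0.6],"linear":[-65,-125,0],"claw":40},{"rotation":[0,0,-0.72],"linear":[-80,-150,0],"claw":40},{"rotation":[0,0,-0.84],"linear":[-95,-180,0],"claw":40},{"rotation":[0,0,-0.96],"linear":[-110,-205,0],"claw":40},{"rotation":[0,0,-1.05],"linear":[-118,-224,0],"claw":40},{"rotation":[0,0,-1.108],"linear":[-118,-224,0],"claw":40},{"rotation":[0,0,-1.108],"linear":[-118,-224,0],"claw":40},{"rotation":[0,0,-1.108],"linear":[-118,-224,0],"claw":40}]'
python3 - <<'E'
from h import *
G=dict(a=(410,-340),b=(579,-245),c=(557,-405),d=(435,-165))
for n in("top","side"):
    c=camera(n);cv2.imwrite(f"pics/m_{n}.png",c["image"])
    print({k:fit(c,c["image"],G[k],RR[k]) for k in G})
st()
E
```

```text
t: 25.72
tcp_pos: [346.8, -320.3, 112.8]
tcp_rot: [0.805, 0.594, 0.0, -0.0]
ft_force: [-0.0, -0.0, 0.2]
gripper_width: 0.428
finger_force: 0.0
{'a': [411.0, -341.0, 1.4, 56.5], 'b': [581.0, -245.0, -14.8, 49.6], 'c': [549.5, -432.0, 19.9, 65.1], 'd': [436.5, -165.0, -12.1, 46.3]}
{'a': [408.5, -341.0, 10.9, 61.1], 'b': [577.0, -244.5, -28.1, 42.3], 'c': [545.0, -432.0, 21.4, 71.3], 'd': [433.0, -164.0, -28.8, 41.3]}
t 25.82 tcp [ 347.1 -320.   112.9] yaw_y -0.299 z [ 0.  0. -1.] F [-0.1  0.1 -0.1] w 40.1 ff 0.0 q [ 1.03  0.25 -0.4   2.03  0.12  0.89  0.27]
```

```bash
python3 -m jog '[{"rotation":[0,0,0],"linear":[0,0,-25],"claw":40},{"rotation":[0,0,0],"linear":[0,0,-50],"claw":40},{"rotation":[0,0,0],"linear":[0,0,-70],"claw":40},{"rotation":[0,0,0],"linear":[0,0,-80],"claw":40},{"rotation":[0,0,0],"linear":[0,0,-85],"claw":40},{"rotation":[0,0,0],"linear":[0,0,-85],"claw":40}]' 5; python3 -m jog '[{"rotation":[0,0,0],"linear":[0,0,0],"claw":0},{"rotation":[0,0,0],"linear":[0,0,0],"claw":0},{"rotation":[0,0,0],"linear":[0,0,0],"claw":0},{"rotation":[0,0,0],"linear":[0,0,0],"claw":0},{"rotation":[0,0,0],"linear":[0,0,0],"claw":0},{"rotation":[0,0,0],"linear":[0,0,0],"claw":0},{"rotation":[0,0,0],"linear":[0,0,0],"claw":0}]' 10
```

```text
t: 26.32
tcp_pos: [346.7, -320.2, 27.5]
tcp_rot: [0.805, 0.593, -0.0, -0.001]
ft_force: [-0.9, 0.6, -0.2]
gripper_width: 0.426
finger_force: 0.0
t: 26.9
tcp_pos: [346.6, -320.8, 28.0]
tcp_rot: [0.805, 0.593, -0.0, 0.0]
ft_force: [-0.6, -1.1, 2.0]
gripper_width: 0.09
finger_force: 9.8
```

```bash
python3 -m jog '[{"rotation":[0,0,0],"linear":[0,0,0],"claw":0},{"rotation":[0,0,0],"linear":[0,0,0],"claw":0},{"rotation":[0,0,0],"linear":[0,0,10],"claw":0},{"rotation":[0,0,0],"linear":[0,0,30],"claw":0},{"rotation":[0,0,0],"linear":[0,0,60],"claw":0},{"rotation":[0,0,0],"linear":[0,0,90],"claw":0},{"rotation":[0,0,0],"linear":[0,0,105],"claw":0},{"rotation":[0,0,0],"linear":[0,0,105],"claw":0}]' 60; python3 -m jog '[{"rotation":[0,0,0],"linear":[10,15,0],"claw":0},{"rotation":[0,0,0],"linear":[28,43,0],"claw":0},{"rotation":[0,0,0],"linear":[46,72,0],"claw":0},{"rotation":[0,0,0],"linear":[65,102,0],"claw":0},{"rotation":[0,0,0],"linear":[84,132,0],"claw":0},{"rotation":[0,0,0],"linear":[103,162,0],"claw":0},{"rotation":[0,0,0],"linear":[122,192,0],"claw":0},{"rotation":[0,0,0],"linear":[140,220,0],"claw":0},{"rotation":[0,0,0],"linear":[156,245,0],"claw":0},{"rotation":[0,0,0],"linear":[168,263,0],"claw":0},{"rotation":[0,0,0],"linear":[175,275,0],"claw":0},{"rotation":[0,0,0],"linear":[178,280,0],"claw":0}]'; python3 -m jog '[{"rotation":[0,0,0],"linear":[0,0,0],"claw":0},{"rotation":[0,0,0],"linear":[0,0,0],"claw":0}]'
python3 - <<'E'
from h import *
st()
for n in("top","side"):
    c=camera(n);cv2.imwrite(f"pics/n_{n}.png",c["image"])
    print({k:fit(c,c["image"],g,RR[k],span=12) for k,g in dict(b=(579,-245),c=(557,-405),d=(435,-165)).items()})
    print("a held",[fit(c,c["image"],(587.7,-60.3),70,z=z,span=15) for z in(160,166,172)])
E
```

```text
t: 27.57
tcp_pos: [347.9, -321.7, 136.4]
tcp_rot: [0.805, 0.593, 0.0, 0.002]
ft_force: [-0.0, -0.3, -1.7]
gripper_width: 0.068
finger_force: 59.1
t: 28.57
tcp_pos: [524.8, -38.3, 132.1]
tcp_rot: [0.805, 0.594, -0.0, -0.001]
ft_force: [-0.5, 0.1, -1.9]
gripper_width: 0.069
finger_force: 59.2
t: 28.73
tcp_pos: [524.0, -41.3, 132.3]
tcp_rot: [0.805, 0.593, -0.0, -0.0]
ft_force: [-0.5, -0.7, -1.9]
gripper_width: 0.067
finger_force: 59.2
t 28.73 tcp [524.  -41.3 132.3] yaw_y -0.302 z [-0.001 -0.    -1.   ] F [-0.5 -0.7 -1.9] w 6.3 ff 59.210955876944155 q [ 0.5   0.34 -0.58  1.89  0.22  0.98 -0.48]
{'b': [594.0, -230.0, 22.7, 65.4], 'c': [558.5, -420.0, 39.1, 111.3], 'd': [436.0, -166.0, -3.1, 43.0]}
a held [[585.2, -57.8, 3.5, 45.1], [582.7, -57.3, 3.6, 45.2], [579.7, -56.3, 3.8, 45.4]]
{'b': [577.0, -245.0, -17.6, 44.5], 'c': [542.0, -390.0, 26.4, 68.0], 'd': [433.0, -164.0, -26.0, 41.7]}
a held [[580.7, -57.3, -2.9, 63.3], [575.7, -55.3, -2.5, 63.5], [571.2, -53.8, -2.0, 63.8]]
```

```bash
python3 -m jog '[{"rotation":[0,0,0],"linear":[3.5,-2.5,-20],"claw":0},{"rotation":[0,0,0],"linear":[3.5,-2.5,-40],"claw":0},{"rotation":[0,0,0],"linear":[3.5,-2.5,-55],"claw":0},{"rotation":[0,0,0],"linear":[3.5,-2.5,-65],"claw":0},{"rotation":[0,0,0],"linear":[3.5,-2.5,-68],"claw":0},{"rotation":[0,0,0],"linear":[3.5,-2.5,-68],"claw":0},{"rotation":[0,0,0],"linear":[3.5,-2.5,-68],"claw":0}]'; python3 -m jog '[{"rotation":[0,0,0],"linear":[0,0,-2],"claw":0},{"rotation":[0,0,0],"linear":[0,0,-4],"claw":0},{"rotation":[0,0,0],"linear":[0,0,-4],"claw":0}]'; python3 -m jog '[{"rotation":[0,0,0],"linear":[0,0,-1],"claw":0},{"rotation":[0,0,0],"linear":[0,0,-2],"claw":0},{"rotation":[0,0,0],"linear":[0,0,-2],"claw":0}]'; python3 -m jog '[{"rotation":[0,0,0],"linear":[0,0,-1],"claw":0},{"rotation":[0,0,0],"linear":[0,0,-2],"claw":0},{"rotation":[0,0,0],"linear":[0,0,-2],"claw":0}]'
```

```text
t: 29.42
tcp_pos: [528.4, -43.4, 65.5]
tcp_rot: [0.806, 0.593, 0.0, 0.0]
ft_force: [0.0, -0.4, -1.6]
gripper_width: 0.07
finger_force: 59.2
t: 29.67
tcp_pos: [528.2, -43.3, 60.9]
tcp_rot: [0.805, 0.593, 0.0, 0.0]
ft_force: [-0.4, 0.4, -1.4]
gripper_width: 0.069
finger_force: 59.2
t: 29.92
tcp_pos: [528.1, -43.2, 58.7]
tcp_rot: [0.805, 0.593, -0.0, -0.0]
ft_force: [1.4, 0.4, -1.2]
gripper_width: 0.068
finger_force: 59.2
t: 30.17
tcp_pos: [528.0, -43.2, 56.6]
tcp_rot: [0.805, 0.593, -0.0, -0.0]
ft_force: [-0.3, 0.1, -0.7]
gripper_width: 0.07
finger_force: 59.1
```

```bash
python3 -m jog '[{"rotation":[0,0,0],"linear":[0,0,-1],"claw":0},{"rotation":[0,0,0],"linear":[0,0,-1.5],"claw":0},{"rotation":[0,0,0],"linear":[0,0,-1.5],"claw":0}]'; python3 -m jog '[{"rotation":[0,0,0],"linear":[0,0,-1],"claw":0},{"rotation":[0,0,0],"linear":[0,0,-1.5],"claw":0},{"rotation":[0,0,0],"linear":[0,0,-1.5],"claw":0}]'
python3 - <<'E'
from h import *
st()
for n in("top","side"):
    c=camera(n)
    print("a held",[fit(c,c["image"],(587.7,-60.3),70,z=z,span=15) for z in(80,86,92)])
E
```

```text
t: 30.42
tcp_pos: [528.1, -43.2, 55.2]
tcp_rot: [0.805, 0.593, -0.0, -0.0]
ft_force: [-0.0, 0.6, -1.5]
gripper_width: 0.068
finger_force: 59.0
t: 30.67
tcp_pos: [528.1, -43.2, 53.7]
tcp_rot: [0.805, 0.593, -0.0, -0.0]
ft_force: [0.1, 0.0, 0.6]
gripper_width: 0.071
finger_force: 58.9
t 30.67 tcp [528.1 -43.2  53.7] yaw_y -0.302 z [-0. -0. -1.] F [0.1 0.  0.6] w 6.7 ff 58.91542153993214 q [ 0.46  0.46 -0.54  1.94  0.31  0.83 -0.55]
a held [[591.7, -59.3, 3.1, 46.6], [589.2, -58.8, 3.1, 46.6], [586.7, -58.3, 3.2, 46.7]]
a held [[586.7, -58.8, 6.4, 77.3], [582.2, -57.3, 6.8, 77.7], [577.7, -55.8, 7.3, 78.2]]
```

```bash
python3 -m jog '[{"rotation":[0,0,0],"linear":[0,0,-0.6],"claw":0},{"rotation":[0,0,0],"linear":[0,0,-0.6],"claw":14},{"rotation":[0,0,0],"linear":[0,0,-0.6],"claw":36},{"rotation":[0,0,0],"linear":[0,0,-0.6],"claw":36},{"rotation":[0,0,0],"linear":[0,0,-0.6],"claw":36},{"rotation":[0,0,0],"linear":[0,0,-0.6],"claw":36},{"rotation":[0,0,0],"linear":[0,0,15],"claw":36},{"rotation":[0,0,0],"linear":[0,0,40],"claw":36},{"rotation":[0,0,0],"linear":[-20,0,70],"claw":36},{"rotation":[0,0,0],"linear":[-50,0,90],"claw":36},{"rotation":[0,0,0],"linear":[-85,20,90],"claw":36},{"rotation":[0,0,0],"linear":[-120,40,90],"claw":36}]'
python3 - <<'E'
from h import *
np.set_printoptions(precision=1,suppress=True)
st()
for n in("top","side"):
    c=camera(n);cv2.imwrite(f"pics/p_{n}.png",c["image"])
    print(n,"a",fit(c,c["image"],(587.7,-60.3),70,z=86,span=15),{k:fit(c,c["image"],g,RR[k],span=12) for k,g in dict(b=(579,-245),c=(557,-405),d=(435,-165)).items()})
    for q in("lid_b_c","lid_c_c","lid_d_c"):
        for d in landmark_of(n,q): print(q,round(d["conf"],2),at_z(c,d["location"],31)[:2],np.array(d["location"]))
E
```

```text
t: 31.77
tcp_pos: [407.4, -3.4, 144.4]
tcp_rot: [0.806, 0.592, 0.001, 0.001]
ft_force: [0.2, 1.5, -0.6]
gripper_width: 0.382
finger_force: 0.0
t 31.77 tcp [407.4  -3.4 144.4] yaw_y -0.304 z [ 0. -0. -1.] F [ 0.2  1.5 -0.6] w 36.0 ff 0.0 q [ 0.6  0.1 -0.7  2.1  0.1  0.9 -0.4]
top a [575.7, -56.8, 21.0, 59.6] {'b': [581.0, -244.0, -3.0, 54.1], 'c': [557.5, -420.0, 35.8, 110.7], 'd': [442.5, -150.0, 21.7, 63.8]}
lid_b_c 0.98 [ 592.4 -250.4] [290.2 153.5]
lid_c_c 0.92 [ 544.4 -443.1] [349.4 147.2]
side a [586.7, -59.3, 0.8, 58.2] {'b': [576.5, -246.5, -1.0, 50.8], 'c': [568.0, -408.5, 22.0, 66.3], 'd': [433.0, -164.0, -27.8, 41.1]}
lid_b_c 0.76 [ 587.8 -251.8] [280.2 158.4]
lid_d_c 0.69 [ 444.7 -168.3] [277.8 194.1]
```

```bash
python3 -m jog '[{"rotation":[0,0,0],"linear":[5,-30,-5],"claw":36},{"rotation":[0,0,0],"linear":[20,-65,-10],"claw":36},{"rotation":[0,0,0],"linear":[40,-100,-20],"claw":36},{"rotation":[0,0,0],"linear":[60,-135,-30],"claw":36},{"rotation":[0,0,0],"linear":[80,-165,-30],"claw":36},{"rotation":[0,0,0],"linear":[98,-193,-30],"claw":36},{"rotation":[0,0,0],"linear":[110,-213,-30],"claw":36},{"rotation":[0,0,0],"linear":[118,-225,-40],"claw":36},{"rotation":[0,0,0],"linear":[118,-225,-40],"claw":36},{"rotation":[0,0,0],"linear":[118,-225,-40],"claw":36}]'
python3 - <<'E'
from h import *
np.set_printoptions(precision=1,suppress=True)
st()
for n in("top","side"):
    c=camera(n);cv2.imwrite(f"pics/q_{n}.png",c["image"])
    print(n,"a",fit(c,c["image"],(587.7,-60.3),70,z=86,span=15),{k:fit(c,c["image"],g,RR[k],span=12) for k,g in dict(b=(579,-245),c=(537,-435),d=(435,-165)).items()})
E
```

```text
t: 33.0
tcp_pos: [525.9, -228.3, 102.5]
tcp_rot: [0.806, 0.592, -0.0, -0.001]
ft_force: [-0.1, 0.2, -0.1]
gripper_width: 0.379
finger_force: 0.0
t 33.00 tcp [ 525.9 -228.3  102.5] yaw_y -0.303 z [-0.  0. -1.] F [-0.1  0.2 -0.1] w 35.6 ff 0.0 q [ 0.7  0.5 -0.5  1.8  0.2  1.  -0.1]
top a [588.7, -58.8, -17.0, 45.4] {'b': [579.0, -245.5, 7.2, 67.6], 'c': [552.0, -447.0, 29.6, 81.1], 'd': [437.0, -164.5, -13.5, 48.1]}
side a [584.7, -58.3, -27.7, 41.0] {'b': [577.0, -244.5, -14.0, 53.1], 'c': [549.0, -420.0, 25.1, 68.3], 'd': [433.0, -164.0, -28.6, 41.4]}
```

```bash
python3 -m jog '[{"rotation":[0,0,0],"linear":[0,0,-25],"claw":36},{"rotation":[0,0,0],"linear":[0,0,-45],"claw":36},{"rotation":[0,0,0],"linear":[0,0,-62],"claw":36},{"rotation":[0,0,0],"linear":[0,0,-71],"claw":36},{"rotation":[0,0,0],"linear":[0,0,-74.5],"claw":36},{"rotation":[0,0,0],"linear":[0,0,-74.5],"claw":36}]' 10; python3 -m jog '[{"rotation":[0,0,0],"linear":[0,0,0],"claw":0},{"rotation":[0,0,0],"linear":[0,0,0],"claw":0},{"rotation":[0,0,0],"linear":[0,0,0],"claw":0},{"rotation":[0,0,0],"linear":[0,0,0],"claw":0},{"rotation":[0,0,0],"linear":[0,0,0],"claw":0},{"rotation":[0,0,0],"linear":[0,0,0],"claw":0}]' 10; python3 -m jog '[{"rotation":[0,0,0],"linear":[0,0,0],"claw":0},{"rotation":[0,0,0],"linear":[0,0,0],"claw":0}]' 60
```

```text
t: 33.6
tcp_pos: [526.1, -227.7, 29.3]
tcp_rot: [0.805, 0.593, -0.0, -0.0]
ft_force: [0.4, 0.1, 0.1]
gripper_width: 0.381
finger_force: 0.0
t: 34.1
tcp_pos: [526.2, -228.3, 29.6]
tcp_rot: [0.805, 0.593, -0.0, 0.0]
ft_force: [-0.9, 0.1, 2.8]
gripper_width: 0.083
finger_force: 9.9
t: 34.27
tcp_pos: [526.0, -228.1, 29.4]
tcp_rot: [0.805, 0.593, -0.0, -0.0]
ft_force: [-1.3, 1.1, 4.5]
gripper_width: 0.005
finger_force: 2.2
```

```bash
python3 -m jog '[{"rotation":[0,0,0],"linear":[0,0,15],"claw":0},{"rotation":[0,0,0],"linear":[0,0,50],"claw":0},{"rotation":[0,0,0],"linear":[0,0,70],"claw":20},{"rotation":[0,0,0],"linear":[0,0,70],"claw":36},{"rotation":[0,0,0],"linear":[0,0,70],"claw":36},{"rotation":[0,0,0],"linear":[0,0,70],"claw":36}]' 10
python3 - <<'E'
from h import *
np.set_printoptions(precision=1,suppress=True)
st();ims=[]
for n,o in(("top",(265,125)),("side",(255,130))):
    c=camera(n);cv2.imwrite(f"pics/s_{n}.png",c["image"])
    ims.append(cv2.resize(c["image"][o[1]:o[1]+60,o[0]:o[0]+40],(400,600),interpolation=cv2.INTER_CUBIC))
    print(n,"a",fit(c,c["image"],(587.7,-60.3),70,z=86,span=15),{k:fit(c,c["image"],g,RR[k],span=20) for k,g in dict(b=(579,-245)).items()})
cv2.imwrite("pics/s1.png",np.hstack(ims))
E
```

```text
t: 34.77
tcp_pos: [525.7, -228.2, 98.6]
tcp_rot: [0.805, 0.593, -0.0, -0.0]
ft_force: [-0.5, -0.1, -0.8]
gripper_width: 0.252
finger_force: 0.0
t 34.77 tcp [ 525.7 -228.2   98.6] yaw_y -0.302 z [-0.  0. -1.] F [-0.5 -0.1 -0.8] w 23.6 ff 0.0 q [ 0.7  0.5 -0.5  1.8  0.2  0.9 -0.1]
top a [588.7, -58.8, -17.0, 45.4] {'b': [575.0, -243.5, 7.1, 67.0]}
side a [584.7, -58.3, -28.0, 40.8] {'b': [573.0, -242.5, -13.4, 53.1]}
```

```bash
python3 -m jog '[{"rotation":[0,0,0],"linear":[0,0,-25],"claw":36},{"rotation":[0,0,0],"linear":[0,0,-45],"claw":36},{"rotation":[0,0,0],"linear":[0,0,-62],"claw":36},{"rotation":[0,0,0],"linear":[0,0,-71],"claw":36},{"rotation":[0,0,0],"linear":[0,0,-77.5],"claw":36},{"rotation":[0,0,0],"linear":[0,0,-77.5],"claw":36}]' 10; python3 -m jog '[{"rotation":[0,0,0],"linear":[0,0,0],"claw":0},{"rotation":[0,0,0],"linear":[0,0,0],"claw":0},{"rotation":[0,0,0],"linear":[0,0,0],"claw":0},{"rotation":[0,0,0],"linear":[0,0,0],"claw":0},{"rotation":[0,0,0],"linear":[0,0,0],"claw":0},{"rotation":[0,0,0],"linear":[0,0,0],"claw":0}]' 10; python3 -m jog '[{"rotation":[0,0,0],"linear":[0,0,0],"claw":0},{"rotation":[0,0,0],"linear":[0,0,0],"claw":0}]' 30;  python3 -m jog '[{"rotation":[0,0,0],"linear":[0,0,0],"claw":0},{"rotation":[0,0,0],"linear":[0,0,0],"claw":0}]' 45
```

```text
t: 35.37
tcp_pos: [525.5, -227.8, 20.6]
tcp_rot: [0.805, 0.593, -0.0, -0.001]
ft_force: [-0.3, 0.9, 0.3]
gripper_width: 0.383
finger_force: 0.0
t: 35.87
tcp_pos: [526.2, -228.4, 22.2]
tcp_rot: [0.805, 0.593, -0.0, 0.0]
ft_force: [-1.8, -0.8, 4.4]
gripper_width: 0.091
finger_force: 9.8
t: 36.03
tcp_pos: [526.1, -228.1, 22.0]
tcp_rot: [0.805, 0.593, -0.0, -0.0]
ft_force: [-2.4, 1.1, 6.2]
gripper_width: 0.084
finger_force: 29.3
t: 36.2
tcp_pos: [526.2, -228.2, 22.1]
tcp_rot: [0.805, 0.593, -0.0, 0.0]
ft_force: [-2.4, 0.4, 6.4]
gripper_width: 0.082
finger_force: 44.0
```

```bash
python3 -m jog '[{"rotation":[0,0,0],"linear":[0,0,10],"claw":0},{"rotation":[0,0,0],"linear":[0,0,30],"claw":0},{"rotation":[0,0,0],"linear":[0,0,60],"claw":0},{"rotation":[0,0,0],"linear":[0,0,90],"claw":0},{"rotation":[0,0,0],"linear":[0,0,115],"claw":0},{"rotation":[0,0,0],"linear":[0,0,115],"claw":0},{"rotation":[0,0,0],"linear":[0,0,115],"claw":0}]' 45
python3 - <<'E'
from h import *
np.set_printoptions(precision=1,suppress=True)
st();ims=[]
for n,o in(("top",(265,115)),("side",(255,115))):
    c=camera(n);cv2.imwrite(f"pics/u_{n}.png",c["image"])
    ims.append(cv2.resize(c["image"][o[1]:o[1]+75,o[0]:o[0]+50],(400,600),interpolation=cv2.INTER_CUBIC))
    print(n,[fit(c,c["image"],(574,-243),60,z=z,span=15) for z in (170,176,182)])
cv2.imwrite("pics/u1.png",np.hstack(ims))
E
```

```text
t: 36.78
tcp_pos: [526.7, -228.5, 138.3]
tcp_rot: [0.805, 0.593, 0.0, 0.001]
ft_force: [0.5, -0.8, -1.2]
gripper_width: 0.081
finger_force: 44.0
t 36.78 tcp [ 526.7 -228.5  138.3] yaw_y -0.302 z [ 0. -0. -1.] F [ 0.5 -0.8 -1.2] w 7.6 ff 43.96123389413333 q [ 0.7  0.4 -0.5  1.8  0.2  1.  -0.1]
top [[580.0, -245.5, -0.8, 51.2], [577.0, -243.5, -0.3, 51.6], [574.0, -242.0, 0.4, 51.9]]
side [[574.0, -245.5, 4.6, 71.6], [569.0, -243.0, 4.8, 72.1], [564.0, -240.5, 5.1, 72.5]]
```

View pics/u1.png

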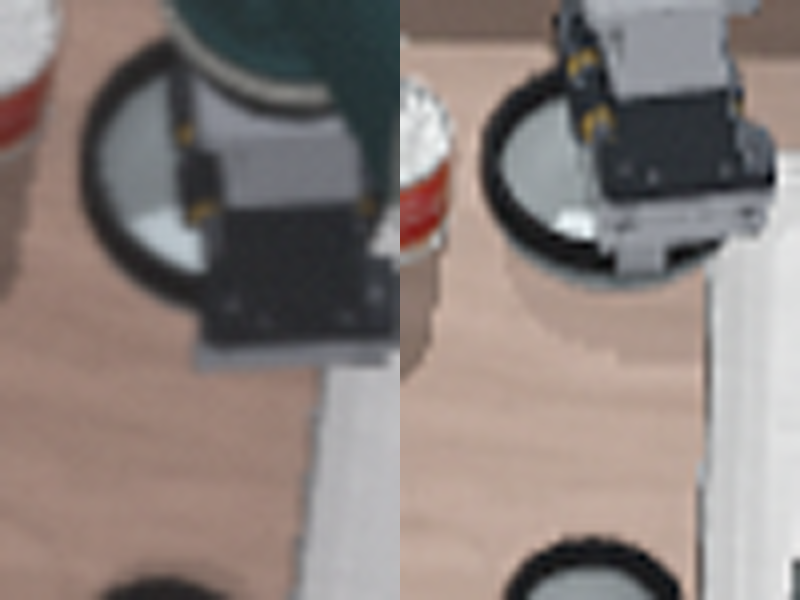

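```bash
python3 -m jog '[{"rotation":[0,0,0],"linear":[1,10,0],"claw":0},{"rotation":[0,0,0],"linear":[2,32,0],"claw":0},{"rotation":[0,0,0],"linear":[4,60,0],"claw":0},{"rotation":[0,0,0],"linear":[6,90,0],"claw":0},{"rotation":[0,0,0],"linear":[8,120,0],"claw":0},{"rotation":[0,0,0],"linear":[10,148,0],"claw":0},{"rotation":[0,0,0],"linear":[12,170,0],"claw":0},{"rotation":[0,0,0],"linear":[12,181,0],"claw":0},{"rotation":[0,0,0],"linear":[12,185,0],"claw":0},{"rotation":[0,0,0],"linear":[12,185,0],"claw":0},{"rotation":[0,0,0],"linear":[12,185,0],"claw":0}]' 45;  python3 -m jog '[{"rotation":[0,0,0],"linear":[0,0,-15],"claw":0},{"rotation":[0,0,0],"linear":[0,0,-35],"claw":0},{"rotation":[0,0,0],"linear":[0,0,-50],"claw":0},{"rotation":[0,0,0],"linear":[0,0,-58],"claw":0},{"rotation":[0,0,0],"linear":[0,0,-62],"claw":0},{"rotation":[0,0,0],"linear":[0,0,-62],"claw":0}]'
python3 - <<'E'
from h import *
st()
for n in("top","side"):
    c=camera(n);cv2.imwrite(f"pics/v_{n}.png",c["image"])
    print(n,"b",[fit(c,c["image"],(586.7,-58.5),60,z=z,span=15) for z in (115,)],"d",fit(c,c["image"],(435,-164.5),40,span=20),[ (round(d["conf"],2),np.round(at_z(c,d["location"],31)[:2])) for d in landmark_of(n,"lid_c_c")])
E
```

```text
t: 37.8
tcp_pos: [537.9, -44.3, 136.4]
tcp_rot: [0.806, 0.592, -0.0, -0.0]
ft_force: [-0.4, -0.3, -1.3]
gripper_width: 0.087
finger_force: 44.0
t: 38.3
tcp_pos: [537.9, -43.9, 74.3]
tcp_rot: [0.806, 0.592, -0.0, -0.0]
ft_force: [0.2, 0.5, -1.1]
gripper_width: 0.081
finger_force: 44.0
t 38.30 tcp [537.9 -43.9  74.3] yaw_y -0.303 z [-0.001  0.    -1.   ] F [ 0.2  0.5 -1.1] w 7.6 ff 43.957335946925014 q [ 0.46  0.44 -0.53  1.9   0.29  0.88 -0.52]
top b [[587.2, -60.5, 6.6, 43.2]] d [436.0, -166.0, -1.1, 43.0] [(0.69, array([ 559., -447.]))]
side b [[582.2, -59.5, 17.0, 83.7]] d [432.5, -164.0, -22.1, 44.4] []
```

```bash
python3 -m jog '[{"rotation":[0,0,0],"linear":[1,0,-1.5],"claw":0},{"rotation":[0,0,0],"linear":[1,0,-3],"claw":0},{"rotation":[0,0,0],"linear":[1,0,-3],"claw":0}]'; python3 -m jog '[{"rotation":[0,0,0],"linear":[0,0,-1],"claw":0},{"rotation":[0,0,0],"linear":[0,0,-1.5],"claw":0},{"rotation":[0,0,0],"linear":[0,0,-1.5],"claw":0}]'; python3 -m jog '[{"rotation":[0,0,0],"linear":[0,0,-1],"claw":0},{"rotation":[0,0,0],"linear":[0,0,-1],"claw":0}]'
```

```text
t: 38.75
tcp_pos: [539.2, -43.2, 71.7]
tcp_rot: [0.805, 0.593, -0.0, 0.0]
ft_force: [0.6, 0.2, -1.6]
gripper_width: 0.082
finger_force: 44.0
t: 39.0
tcp_pos: [539.1, -43.2, 70.2]
tcp_rot: [0.805, 0.593, -0.0, -0.0]
ft_force: [0.3, -0.6, -1.4]
gripper_width: 0.086
finger_force: 43.9
t: 39.17
tcp_pos: [539.1, -43.1, 69.3]
tcp_rot: [0.805, 0.593, -0.0, -0.0]
ft_force: [-0.3, 0.5, 0.6]
gripper_width: 0.081
finger_force: 43.9
```

```bash
python3 -m jog '[{"rotation":[0,0,0],"linear":[0,0,-0.5],"claw":0},{"rotation":[0,0,0],"linear":[0,0,-0.5],"claw":14},{"rotation":[0,0,0],"linear":[0,0,-0.5],"claw":32},{"rotation":[0,0,0],"linear":[0,0,-0.5],"claw":32},{"rotation":[0,0,0],"linear":[0,0,-0.5],"claw":32},{"rotation":[0,0,0],"linear":[0,0,-0.5],"claw":32},{"rotation":[0,0,0],"linear":[0,0,15],"claw":32},{"rotation":[0,0,0],"linear":[0,0,40],"claw":32},{"rotation":[0,0,0],"linear":[-25,5,60],"claw":32},{"rotation":[0,0,0],"linear":[-60,15,75],"claw":32},{"rotation":[0,0,0],"linear":[-95,30,75],"claw":32},{"rotation":[0,0,0],"linear":[-130,40,75],"claw":32}]' 10
python3 - <<'E'
from h import *
np.set_printoptions(precision=1,suppress=True)
st()
for n in("top","side"):
    c=camera(n);cv2.imwrite(f"pics/w_{n}.png",c["image"])
    print(n,"a",fit(c,c["image"],(587.7,-60.3),70,z=86,span=15),"b",fit(c,c["image"],(587,-60),60,z=108,span=15),"d",fit(c,c["image"],(435,-164.5),40,span=20))
    for d in outline_of(n,"lid_c_c")[:3]:
        ct=max(cv2.findContours(d["pixels"].astype(np.uint8),0,1)[0],key=len)[:,0,:]
        (x,y),r=cv2.minEnclosingCircle(np.array([at_z(c,p,60)[:2] for p in ct],np.float32))
        print("c",round(d["conf"],2),x,y,r,fit(c,c["image"],(x,y),50,span=24))
E
```

```text
t: 40.17
tcp_pos: [408.0, -2.4, 144.6]
tcp_rot: [0.805, 0.593, 0.0, 0.0]
ft_force: [-0.3, 0.3, 0.8]
gripper_width: 0.338
finger_force: 0.0
t 40.17 tcp [408.   -2.4 144.6] yaw_y -0.302 z [ 0. -0. -1.] F [-0.3  0.3  0.8] w 31.8 ff 0.0 q [ 0.5  0.1 -0.6  2.1  0.1  0.9 -0.4]
top a [576.2, -54.3, 20.4, 58.9] b [569.0, -42.0, 20.1, 57.1] d [440.5, -142.5, 20.8, 61.9]
c 0.64 552.9228515625 -436.77642822265625 56.06135559082031 [554.9, -436.8, -12.1, 53.0]
side a [586.7, -59.3, 2.7, 57.8] b [569.0, -43.0, 16.8, 77.3] d [432.5, -164.0, -29.1, 41.7]
```

```bash
python3 -m jog '[{"rotation":[0,0,0],"linear":[3,-30,0],"claw":32},{"rotation":[0,0,0],"linear":[10,-70,0],"claw":32},{"rotation":[0,0,0],"linear":[20,-110,0],"claw":32},{"rotation":[0,0,0],"linear":[30,-150,0],"claw":32},{"rotation":[0,0,0],"linear":[42,-190,0],"claw":32},{"rotation":[0,0,0],"linear":[55,-230,0],"claw":32},{"rotation":[0,0,0],"linear":[68,-270,0],"claw":32},{"rotation":[0,0,0],"linear":[80,-310,0],"claw":32},{"rotation":[0,0,0],"linear":[90,-350,-10],"claw":32},{"rotation":[0,0,0],"linear":[98,-385,-20],"claw":32},{"rotation":[0,0,0],"linear":[104,-412,-30],"claw":32},{"rotation":[0,0,0],"linear":[106,-424,-40],"claw":32}]' 10; python3 -m jog '[{"rotation":[0,0,0],"linear":[0,0,0],"claw":32},{"rotation":[0,0,0],"linear":[0,0,0],"claw":32}]'
python3 - <<'E'
from h import *
np.set_printoptions(precision=1,suppress=True)
st()
for n in("top","side"):
    c=camera(n);cv2.imwrite(f"pics/x_{n}.png",c["image"])
    print(n,"a",fit(c,c["image"],(587.7,-60.3),70,z=86,span=15),"b",fit(c,c["image"],(587,-60),60,z=108,span=15),"d",fit(c,c["image"],(435,-164.5),40,span=20),"c",fit(c,c["image"],(553,-437),50,span=12))
E
```

```text
t: 41.37
tcp_pos: [514.9, -432.1, 102.0]
tcp_rot: [0.807, 0.591, -0.001, -0.0]
ft_force: [0.2, 0.2, 0.5]
gripper_width: 0.344
finger_force: 0.0
t: 41.53
tcp_pos: [514.9, -427.6, 102.7]
tcp_rot: [0.806, 0.592, -0.0, -0.001]
ft_force: [0.1, 0.1, 1.4]
gripper_width: 0.343
finger_force: 0.0
t 41.53 tcp [ 514.9 -427.6  102.7] yaw_y -0.303 z [-0.  0. -1.] F [0.1 0.1 1.4] w 32.3 ff 0.0 q [ 0.9  0.6 -0.3  1.6  0.2  1.1  0.2]
top a [589.2, -58.8, -8.1, 41.7] b [589.0, -60.0, -12.7, 40.9] d [436.5, -164.5, -13.9, 50.5] c [555.0, -438.5, -3.2, 51.9]
side a [588.7, -59.8, -13.1, 44.3] b [585.0, -59.5, -25.3, 37.9] d [432.5, -164.0, -29.0, 41.9] c [550.5, -438.0, -0.3, 52.3]
```

```bash
python3 -m jog '[{"rotation":[0,0,0],"linear":[0,0,-25],"claw":32},{"rotation":[0,0,0],"linear":[0,0,-50],"claw":32},{"rotation":[0,0,0],"linear":[0,0,-68],"claw":32},{"rotation":[0,0,0],"linear":[0,0,-77],"claw":32},{"rotation":[0,0,0],"linear":[0,0,-80.5],"claw":32},{"rotation":[0,0,0],"linear":[0,0,-80.5],"claw":32}]' 10; python3 -m jog '[{"rotation":[0,0,0],"linear":[0,0,0],"claw":0},{"rotation":[0,0,0],"linear":[0,0,0],"claw":0},{"rotation":[0,0,0],"linear":[0,0,0],"claw":0},{"rotation":[0,0,0],"linear":[0,0,0],"claw":0},{"rotation":[0,0,0],"linear":[0,0,0],"claw":0},{"rotation":[0,0,0],"linear":[0,0,0],"claw":0}]' 10; python3 -m jog '[{"rotation":[0,0,0],"linear":[0,0,0],"claw":0},{"rotation":[0,0,0],"linear":[0,0,0],"claw":0}]' 40
```

```text
t: 42.13
tcp_pos: [515.5, -426.8, 24.2]
tcp_rot: [0.805, 0.593, 0.0, 0.0]
ft_force: [0.6, 0.9, -0.6]
gripper_width: 0.338
finger_force: 0.0
t: 42.63
tcp_pos: [515.2, -427.4, 24.3]
tcp_rot: [0.805, 0.593, -0.0, 0.0]
ft_force: [-2.0, 0.6, 6.0]
gripper_width: 0.084
finger_force: 10.6
t: 42.8
tcp_pos: [515.2, -427.5, 24.3]
tcp_rot: [0.805, 0.593, -0.0, 0.0]
ft_force: [-2.1, 0.5, 5.8]
gripper_width: 0.078
finger_force: 40.5
```

```bash
python3 -m jog '[{"rotation":[0,0,0],"linear":[0,0,10],"claw":0},{"rotation":[0,0,0],"linear":[0,0,30],"claw":0},{"rotation":[0,0,0],"linear":[0,0,60],"claw":0},{"rotation":[0,0,0],"linear":[0,0,95],"claw":0},{"rotation":[0,0,0],"linear":[0,0,125],"claw":0},{"rotation":[0,0,0],"linear":[0,0,135],"claw":0},{"rotation":[0,0,0],"linear":[0,0,135],"claw":0}]' 40; python3 -m jog '[{"rotation":[0,0,0],"linear":[1,15,0],"claw":0},{"rotation":[0,0,0],"linear":[4,50,0],"claw":0},{"rotation":[0,0,0],"linear":[8,90,0],"claw":0},{"rotation":[0,0,0],"linear":[12,130,0],"claw":0},{"rotation":[0,0,0],"linear":[16,170,0],"claw":0},{"rotation":[0,0,0],"linear":[20,210,0],"claw":0},{"rotation":[0,0,0],"linear":[24,250,0],"claw":0},{"rotation":[0,0,0],"linear":[27,288,0],"claw":0},{"rotation":[0,0,0],"linear":[30,322,0],"claw":0},{"rotation":[0,0,0],"linear":[32,350,0],"claw":0},{"rotation":[0,0,0],"linear":[33,370,0],"claw":0},{"rotation":[0,0,0],"linear":[33,378,0],"claw":0}]'; python3 -m jog '[{"rotation":[0,0,0],"linear":[0,0,-10],"claw":0},{"rotation":[0,0,0],"linear":[0,0,-30],"claw":0},{"rotation":[0,0,0],"linear":[0,0,-45],"claw":0},{"rotation":[0,0,0],"linear":[0,0,-55],"claw":0},{"rotation":[0,0,0],"linear":[0,0,-55],"claw":0},{"rotation":[0,0,0],"linear":[0,0,-55],"claw":0}]'
python3 - <<'E'
from h import *
st()
for n in("top","side"):
    c=camera(n);cv2.imwrite(f"pics/y_{n}.png",c["image"])
    print(n,"c",fit(c,c["image"],(587,-60),50,z=141,span=15),"d",fit(c,c["image"],(435,-164.5),40,span=20))
E
```

```text
t: 43.38
tcp_pos: [516.3, -427.9, 162.3]
tcp_rot: [0.805, 0.593, 0.001, 0.002]
ft_force: [0.5, -0.5, -1.8]
gripper_width: 0.078
finger_force: 40.5
t: 44.38
tcp_pos: [547.0, -45.0, 157.5]
tcp_rot: [0.804, 0.594, -0.0, -0.001]
ft_force: [-0.0, 0.4, -1.6]
gripper_width: 0.078
finger_force: 40.5
t: 44.88
tcp_pos: [547.6, -49.9, 103.2]
tcp_rot: [0.806, 0.592, -0.001, -0.001]
ft_force: [0.3, 0.9, -0.7]
gripper_width: 0.078
finger_force: 40.5
t 44.88 tcp [547.6 -49.9 103.2] yaw_y -0.303 z [-0.002  0.    -1.   ] F [ 0.3  0.9 -0.7] w 7.4 ff 40.48789888372994 q [ 0.43  0.41 -0.49  1.86  0.24  0.94 -0.47]
top c [596.0, -62.5, 13.9, 50.2] d [436.0, -166.0, 1.5, 41.5]
side c [579.5, -57.5, 19.8, 74.3] d [432.5, -164.0, -20.9, 45.1]
```

```bash
python3 -m jog '[{"rotation":[0,0,0],"linear":[0,0,-3],"claw":0},{"rotation":[0,0,0],"linear":[0,0,-6],"claw":0},{"rotation":[0,0,0],"linear":[0,0,-6],"claw":0}]'; python3 -m jog '[{"rotation":[0,0,0],"linear":[0,0,-1],"claw":0},{"rotation":[0,0,0],"linear":[0,0,-2],"claw":0},{"rotation":[0,0,0],"linear":[0,0,-2],"claw":0}]'; python3 -m jog '[{"rotation":[0,0,0],"linear":[0,0,-1],"claw":0},{"rotation":[0,0,0],"linear":[0,0,-1.3],"claw":0},{"rotation":[0,0,0],"linear":[0,0,-1.3],"claw":0}]'
```

```text
t: 45.23
tcp_pos: [548.0, -49.3, 97.5]
tcp_rot: [0.805, 0.593, -0.0, -0.0]
ft_force: [0.3, -0.5, -2.0]
gripper_width: 0.076
finger_force: 40.5
t: 45.48
tcp_pos: [548.1, -49.2, 95.7]
tcp_rot: [0.805, 0.593, -0.0, -0.0]
ft_force: [-0.0, 0.3, -1.1]
gripper_width: 0.077
finger_force: 40.5
t: 45.73
tcp_pos: [548.1, -49.2, 94.5]
tcp_rot: [0.805, 0.593, -0.0, -0.0]
ft_force: [-0.1, -0.1, -1.2]
gripper_width: 0.08
finger_force: 40.5
```

```bash
python3 -m jog '[{"rotation":[0,0,0],"linear":[0,0,-1],"claw":0},{"rotation":[0,0,0],"linear":[0,0,-1],"claw":0},{"rotation":[0,0,0],"linear":[0,0,-1],"claw":0}]'; python3 -m jog '[{"rotation":[0,0,0],"linear":[0,0,-0.7],"claw":0},{"rotation":[0,0,0],"linear":[0,0,-0.7],"claw":0}]'
```

```text
t: 45.98
tcp_pos: [548.2, -49.2, 93.5]
tcp_rot: [0.805, 0.593, -0.0, 0.0]
ft_force: [-0.2, -0.4, -0.8]
gripper_width: 0.08
finger_force: 40.5
t: 46.15
tcp_pos: [548.1, -49.1, 93.3]
tcp_rot: [0.805, 0.593, -0.0, 0.0]
ft_force: [-4.6, 0.1, 9.7]
gripper_width: 0.079
finger_force: 40.5
```

```bash
python3 -m jog '[{"rotation":[0,0,0],"linear":[0,0,0],"claw":14},{"rotation":[0,0,0],"linear":[0,0,0],"claw":30},{"rotation":[0,0,0],"linear":[0,0,0],"claw":30},{"rotation":[0,0,0],"linear":[0,0,0],"claw":30},{"rotation":[0,0,0],"linear":[0,0,15],"claw":30},{"rotation":[0,0,0],"linear":[0,0,45],"claw":30},{"rotation":[0,0,0],"linear":[-20,-15,60],"claw":30},{"rotation":[0,0,0],"linear":[-45,-35,60],"claw":30},{"rotation":[0,0,0],"linear":[-75,-57,50],"claw":30},{"rotation":[0,0,0],"linear":[-105,-80,35],"claw":30},{"rotation":[0,0,0],"linear":[-130,-98,20],"claw":30},{"rotation":[0,0,0],"linear":[-143,-107,10],"claw":30}]' 10; python3 -m jog '[{"rotation":[0,0,0],"linear":[0,0,0],"claw":30},{"rotation":[0,0,0],"linear":[0,0,0],"claw":30}]'
python3 - <<'E'
from h import *
st()
for n in("top","side"):
    c=camera(n);cv2.imwrite(f"pics/aa_{n}.png",c["image"])
    print(n,"a",fit(c,c["image"],(587.7,-60.3),70,z=86,span=15),"b",fit(c,c["image"],(587,-60),60,z=108,span=15),"c",fit(c,c["image"],(587,-60),50,z=130,span=15),"d",fit(c,c["image"],(435,-164.5),40,span=20))
E
```

```text
t: 47.15
tcp_pos: [401.8, -158.2, 101.8]
tcp_rot: [0.806, 0.592, -0.001, -0.0]
ft_force: [1.3, -0.1, -0.1]
gripper_width: 0.319
finger_force: 0.0
t: 47.32
tcp_pos: [404.8, -156.5, 102.8]
tcp_rot: [0.806, 0.592, -0.0, -0.0]
ft_force: [0.5, 0.4, 0.6]
gripper_width: 0.317
finger_force: 0.0
t 47.32 tcp [ 404.8 -156.5  102.8] yaw_y -0.303 z [-0. -0. -1.] F [0.5 0.4 0.6] w 29.8 ff 0.0 q [ 0.72  0.2  -0.46  2.13  0.12  0.84 -0.12]
top a [589.7, -59.3, -5.8, 39.7] b [589.5, -61.0, -4.9, 36.3] c [590.0, -58.5, -13.1, 36.9] d [435.5, -166.0, 6.2, 53.7]
side a [587.2, -59.3, 1.7, 58.5] b [589.0, -60.5, -11.3, 41.6] c [586.0, -58.0, -23.1, 37.2] d [433.5, -164.5, -11.1, 59.3]
```

Lids a, b and c are centred in the pile at about (588,-59). Now lid d.

```bash
python3 -m jog '[{"rotation":[0,0,0],"linear":[0,0,-25],"claw":30},{"rotation":[0,0,0],"linear":[0,0,-50],"claw":30},{"rotation":[0,0,0],"linear":[0,0,-68],"claw":30},{"rotation":[0,0,0],"linear":[0,0,-77],"claw":30},{"rotation":[0,0,0],"linear":[0,0,-81],"claw":30},{"rotation":[0,0,0],"linear":[0,0,-81],"claw":30}]' 10; python3 -m jog '[{"rotation":[0,0,0],"linear":[0,0,0],"claw":0},{"rotation":[0,0,0],"linear":[0,0,0],"claw":0},{"rotation":[0,0,0],"linear":[0,0,0],"claw":0},{"rotation":[0,0,0],"linear":[0,0,0],"claw":0},{"rotation":[0,0,0],"linear":[0,0,0],"claw":0},{"rotation":[0,0,0],"linear":[0,0,0],"claw":0}]' 10; python3 -m jog '[{"rotation":[0,0,0],"linear":[0,0,0],"claw":0},{"rotation":[0,0,0],"linear":[0,0,0],"claw":0}]' 40
```

```text
t: 47.92
tcp_pos: [405.6, -155.7, 21.7]
tcp_rot: [0.805, 0.593, -0.0, -0.0]
ft_force: [-0.6, -0.1, 0.2]
gripper_width: 0.317
finger_force: 0.0
t: 48.42
tcp_pos: [405.4, -156.3, 22.3]
tcp_rot: [0.805, 0.593, 0.0, 0.0]
ft_force: [-1.9, 0.2, 9.0]
gripper_width: 0.085
finger_force: 10.2
t: 48.58
tcp_pos: [405.4, -156.3, 22.3]
tcp_rot: [0.805, 0.593, 0.0, 0.0]
ft_force: [-1.1, 1.4, 8.9]
gripper_width: 0.081
finger_force: 39.8
```

```bash
python3 -m jog '[{"rotation":[0,0,0],"linear":[0,0,10],"claw":0},{"rotation":[0,0,0],"linear":[0,0,35],"claw":0},{"rotation":[0,0,0],"linear":[0,0,70],"claw":0},{"rotation":[0,0,0],"linear":[0,0,110],"claw":0},{"rotation":[0,0,0],"linear":[0,0,145],"claw":0},{"rotation":[0,0,0],"linear":[0,0,155],"claw":0},{"rotation":[0,0,0],"linear":[0,0,155],"claw":0}]' 40; python3 -m jog '[{"rotation":[0,0,0],"linear":[12,8,0],"claw":0},{"rotation":[0,0,0],"linear":[40,27,0],"claw":0},{"rotation":[0,0,0],"linear":[70,48,0],"claw":0},{"rotation":[0,0,0],"linear":[100,69,0],"claw":0},{"rotation":[0,0,0],"linear":[128,88,0],"claw":0},{"rotation":[0,0,0],"linear":[145,100,0],"claw":0},{"rotation":[0,0,0],"linear":[153,105,0],"claw":0},{"rotation":[0,0,0],"linear":[153,105,0],"claw":0},{"rotation":[0,0,0],"linear":[153,105,-15],"claw":0},{"rotation":[0,0,0],"linear":[153,105,-35],"claw":0},{"rotation":[0,0,0],"linear":[153,105,-50],"claw":0},{"rotation":[0,0,0],"linear":[153,105,-50],"claw":0}]'
python3 - <<'E'
from h import *
st()
for n in("top","side"):
    c=camera(n)
    print(n,"d",fit(c,c["image"],(587,-60),40,z=167,span=15))
E
```

```text
t: 49.17
tcp_pos: [406.5, -156.8, 179.9]
tcp_rot: [0.805, 0.593, 0.001, 0.002]
ft_force: [0.5, -1.3, -0.6]
gripper_width: 0.077
finger_force: 39.7
t: 50.17
tcp_pos: [555.3, -52.4, 123.8]
tcp_rot: [0.806, 0.592, -0.002, -0.002]
ft_force: [0.0, -0.3, -2.3]
gripper_width: 0.08
finger_force: 39.7
t 50.17 tcp [555.3 -52.4 123.8] yaw_y -0.303 z [-0.005  0.    -1.   ] F [ 0.  -0.3 -2.3] w 7.5 ff 39.73110279534012 q [ 0.47  0.41 -0.54  1.82  0.24  0.99 -0.47]
top d [585.5, -62.0, 18.2, 60.7]
side d [578.5, -54.5, 22.5, 73.3]
```

```bash
python3 -m jog '[{"rotation":[0,0,0],"linear":[0,0,-3],"claw":0},{"rotation":[0,0,0],"linear":[0,0,-7],"claw":0},{"rotation":[0,0,0],"linear":[0,0,-10],"claw":0},{"rotation":[0,0,0],"linear":[0,0,-10],"claw":0}]'; python3 -m jog '[{"rotation":[0,0,0],"linear":[0,0,-1],"claw":0},{"rotation":[0,0,0],"linear":[0,0,-1],"claw":0}]'
```

```text
t: 50.6
tcp_pos: [557.9, -51.3, 116.5]
tcp_rot: [0.805, 0.593, -0.0, -0.0]
ft_force: [-0.4, -0.1, -0.5]
gripper_width: 0.083
finger_force: 39.7
t: 50.77
tcp_pos: [558.1, -51.2, 115.8]
tcp_rot: [0.805, 0.593, -0.0, -0.0]
ft_force: [-0.0, 0.4, -0.6]
gripper_width: 0.075
finger_force: 39.7
```

```bash
python3 -m jog '[{"rotation":[0,0,0],"linear":[0,0,-1],"claw":0},{"rotation":[0,0,0],"linear":[0,0,-1.5],"claw":0},{"rotation":[0,0,0],"linear":[0,0,-1.5],"claw":0}]'; python3 -m jog '[{"rotation":[0,0,0],"linear":[0,0,-0.8],"claw":0},{"rotation":[0,0,0],"linear":[0,0,-0.8],"claw":0},{"rotation":[0,0,0],"linear":[0,0,-0.8],"claw":0}]'
```

```text
t: 51.02
tcp_pos: [558.1, -51.2, 114.3]
tcp_rot: [0.805, 0.593, -0.0, -0.0]
ft_force: [0.1, -0.4, -0.9]
gripper_width: 0.083
finger_force: 39.7
t: 51.27
tcp_pos: [558.2, -51.2, 113.5]
tcp_rot: [0.805, 0.593, -0.0, -0.0]
ft_force: [0.2, -0.1, -2.0]
gripper_width: 0.08
finger_force: 39.7
```

```bash
python3 -m jog '[{"rotation":[0,0,0],"linear":[0,0,-0.8],"claw":0},{"rotation":[0,0,0],"linear":[0,0,-0.8],"claw":0},{"rotation":[0,0,0],"linear":[0,0,-0.8],"claw":0}]'
```

```text
t: 51.52
tcp_pos: [558.3, -51.1, 113.4]
tcp_rot: [0.805, 0.593, 0.0, 0.0]
ft_force: [-5.0, -0.1, 12.3]
gripper_width: 0.08
finger_force: 39.8
```

Contact came at 113.4, where expected. Release, retreat and check.

```bash
python3 -m jog '[{"rotation":[0,0,0],"linear":[0,0,0.3],"claw":14},{"rotation":[0,0,0],"linear":[0,0,0.3],"claw":28},{"rotation":[0,0,0],"linear":[0,0,0.3],"claw":28},{"rotation":[0,0,0],"linear":[0,0,0.3],"claw":28},{"rotation":[0,0,0],"linear":[0,0,15],"claw":28},{"rotation":[0,0,0],"linear":[0,0,45],"claw":28},{"rotation":[0,0,0],"linear":[-20,-20,60],"claw":28},{"rotation":[0,0,0],"linear":[-45,-50,60],"claw":28},{"rotation":[0,0,0],"linear":[-70,-85,60],"claw":28},{"rotation":[0,0,0],"linear":[-95,-120,60],"claw":28},{"rotation":[0,0,0],"linear":[-115,-155,60],"claw":28},{"rotation":[0,0,0],"linear":[-135,-190,60],"claw":28}]' 10; python3 -m jog '[{"rotation":[0,0,0],"linear":[0,0,0],"claw":28},{"rotation":[0,0,0],"linear":[0,0,0],"claw":28}]'
python3 - <<'E'
from h import *
st();ims=[]
for n,o in(("top",(205,125)),("side",(200,130))):
    c=camera(n)
    ims.append(cv2.resize(c["image"][o[1]:o[1]+90,o[0]:o[0]+60],(400,600),interpolation=cv2.INTER_CUBIC))
    print(n,"a",fit(c,c["image"],(587.7,-60.3),70,z=86,span=15),"b",fit(c,c["image"],(587,-60),60,z=108,span=15),"c",fit(c,c["image"],(587,-60),50,z=130,span=15),"d",fit(c,c["image"],(587,-60),40,z=152,span=15))
cv2.imwrite("pics/end.png",np.hstack(ims))
E
```

```text
t: 52.52
tcp_pos: [421.7, -242.6, 173.0]
tcp_rot: [0.805, 0.593, -0.0, 0.0]
ft_force: [1.3, -0.4, -0.6]
gripper_width: 0.298
finger_force: 0.0
t: 52.68
tcp_pos: [422.0, -243.1, 172.7]
tcp_rot: [0.807, 0.591, -0.0, 0.0]
ft_force: [0.3, 1.0, -0.4]
gripper_width: 0.303
finger_force: 0.0
t 52.68 tcp [ 422.  -243.1  172.7] yaw_y -0.306 z [-0. -0. -1.] F [ 0.3  1.  -0.4] w 28.5 ff 0.0 q [ 0.86  0.2  -0.45  1.94  0.1   1.03  0.06]
top a [590.2, -59.3, -3.0, 41.2] b [590.0, -61.5, -1.9, 37.5] c [590.5, -58.0, -3.8, 36.3] d [590.0, -59.5, -11.8, 37.4]
side a [586.2, -58.8, -0.2, 59.0] b [587.0, -60.5, 3.9, 55.2] c [589.5, -59.0, -10.0, 41.3] d [585.5, -58.5, -23.8, 37.0]
```

View pics/end.png

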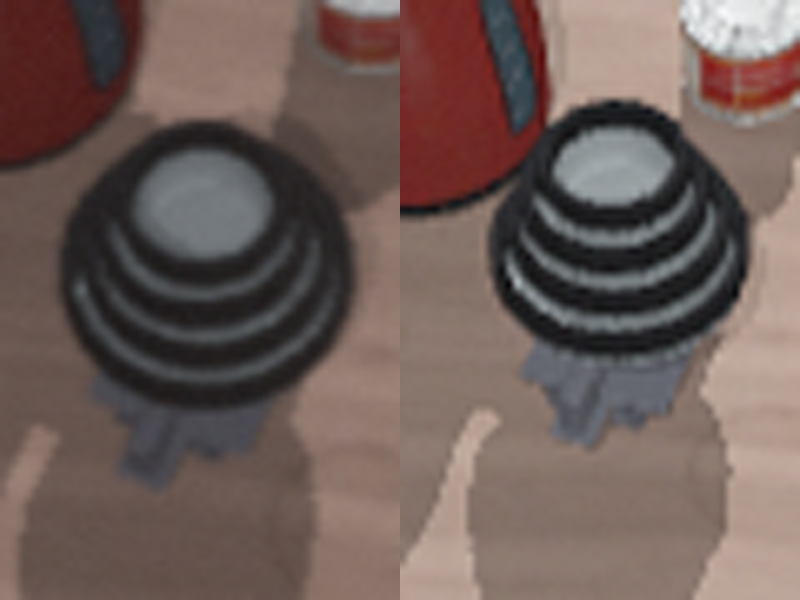

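The picture shows the four lids stacked concentrically, level and evenly spaced, on the carrier on the rail. The arm is clear.

```bash
python3 -c "
from cell import *
print(job_done())"
```

```text
the job is handed in; nothing more can be done
None
```

I slid the carrier home on the rail until it met the stop with the catch holding, stacked all four lids (a, b, c, d) upside down in its ring, and handed in the job at about 53 s; no verdict came back.

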